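# Pack the forming blocks and refit the keeper bar the right way round

### The job

The keeper bar on the forming-block stand has been put on back to front. Lift it off its pivot pin, put every doming block and swage block that is lying on the bench into a pocket of its own kind, then refit the bar turned end for end, with its plain-end eye fully down on the pin and its deep foot over the swage pockets, and swing the hook over until its nose rests in the bar's free eye. Leave the other things on the bench where they are.

Things in the scene. Friction and masses are not known exactly. Their poses are not given: they have to be found in the camera images.
- stand: Wooden stand for forming blocks, fixed: base 320 (along its y) x 72 x 14 mm. Origin: underside, midway between pivot pin (-y end) and catch (+y end). Side rails 40 mm apart inside and 6 mm dividers, all 24 mm above the bench, form a row of four pockets, floor 14 mm up. A 36 x 26 mm post at each end, top 53 mm up, carries the keeper bar.
- stand_pin (a point): Pivot pin on the post at the stand's -y end: upright steel pin, 10 mm diameter, tapered tip 15 mm above the post top. This point: the pin's axis at the post top (53 mm above the bench), where the underside of the bar's eye rests.
- stand_catch (a point): Top of the post at the +y end, 240 mm from the pin, 53 mm above the bench: the centre of the bar's free eye lies here when the bar is home. Steel cheeks 30 mm apart, top 63 mm above the bench, guide the bar's end sideways.
- tall_pocket1 (a point): Floor centre of the 40 x 40 mm pocket nearest the pivot pin, for a doming block.
- tall_pocket2 (a point): Floor centre of the second 40 x 40 mm pocket, for a doming block.
- low_pocket1 (a point): Floor centre of the first 40 (x) x 54 mm (y) pocket, for a swage block, its 50 mm length along the stand's y.
- low_pocket2 (a point): Floor centre of the 40 (x) x 54 mm (y) pocket nearest the hook, for a swage block, its 50 mm length along the stand's y.
- hook (a joint): Steel hook. Angle in rad: 0 = level on the bar, nose down in the bar's free eye; 1.57 = upright; about 2 = thrown back outwards, clear of the bar, as it starts. Stiff hinge: it stays where it is left (about 1 N at the tip moves it) and must be pushed right down. With no bar under it, it goes on to -0.35.
- hook_hinge (a point): Centre of the hook's hinge axis, which runs along the stand's x, 65 mm above the bench, 32 mm beyond stand_catch along the stand's +y. Two steel clevis plates at x = 8 to 13 mm either side, top 71 mm above the bench.
- hook_tip (a point): Point on the strap's upper face, 50 mm from the hinge: press here. The strap is 14 mm wide, 6 mm thick, 60 mm long from the hinge, with a 5 mm thick nose reaching 8 mm below it 32 mm from the hinge and a lip at its tip standing 8 mm above its upper face.
- bar: Loose aluminium keeper bar, 264 x 24 x 8 mm, 0.28 kg, a 14 mm eye 12 mm from each end. Origin: underside, centre of the foot-end eye; +y to the plain eye; z up. A foot 12 mm deep, as wide as the bar, hangs under it from y = 22 to 126 mm, and it lies level on this foot on the bench. At the start it is on the stand back to front, foot-end eye on the pin, foot over the tall pockets.
- bar_plain_eye (a point): Centre of the bar's plain-end eye, 240 mm from the bar's origin, at the underside of the bar.
- bar_grip (a point): Middle of the black grip rib on top of the bar, near its balance point, 103 mm from the foot-end eye: rib 50 mm along the bar, 14 mm thick, from 8 to 28 mm above the bar's underside (this point at 18 mm).
- doming1: Steel doming block, may be absent: 36 mm cube with round hollows in its faces, about 0.34 kg. Any face may be down. Origin: centre of the cube; axes along its edges.
- doming2: Steel doming block, may be absent: 36 mm cube with round hollows in its faces, about 0.34 kg. Any face may be down. Origin: centre of the cube; axes along its edges.
- swage1: Steel swage block, may be absent: half-round grooves across its top, 36 (x) x 50 (y) x 24 mm high, about 0.28 kg. Origin: centre of its underside, z up. Goes in grooves up, either way round.
- swage2: Steel swage block, may be absent: half-round grooves across its top, 36 (x) x 50 (y) x 24 mm high, about 0.28 kg. Origin: centre of its underside, z up. Goes in grooves up, either way round.
- tin: Small flat round tin, 53 mm across, 19 mm high. Not part of the job. Origin: centre of its underside.
- pliers: Flat-nose pliers with blue handles, 130 mm long, lying flat. Not part of the job. Origin: centre of its underside.
- tweezers: Steel tweezers, 145 mm long, 8 mm high. Not part of the job. Origin: centre of its underside.
- drawplate: Dark steel drawplate with two rows of holes, 150 x 28 x 7 mm, lying flat. Not part of the job. Origin: centre of its underside.
- flux_bottle: Yellow squeeze bottle with a red spout, 54 mm across, 134 mm high. Not part of the job. Origin: centre of its underside.
- pot1: White lidded pot, 45 mm across, 84 mm high. Not part of the job. Origin: centre of its underside.
- pot2: White lidded pot, 45 mm across, 74 mm high. Not part of the job. Origin: centre of its underside.
Not all that is in view belongs to the job. What is shaped like the doming2 but black or yellow is not meant.

How it is judged:
By the outcome, as a careful person would: the job done as asked, in the order asked, and still so for the second after the job is handed in, with the robot touching nothing.
Of doming1, doming2, swage1, swage2 only 2 to 4 are there at a start; the rules pass over those that are not, and their reading is None.
At some moment in a run one of doming1, doming2, swage1, swage2 may be knocked a few centimetres aside while the robot is not near it.
Once in a run the grip may slacken for a moment while it holds something.
It also fails if it takes over 210 s, if anything falls off the work surface, if the arm or the gripper's body presses on something with over 40 N, if the wrist force passes 120 N, or if a joint passes its speed limit or range.

### The arm

A 7-joint arm with a two-finger parallel gripper is mounted at the origin on the work surface. World frame = base frame: x ahead of the robot, y to its left, z up, the work surface at z = 0. Lengths are in m, angles in rad, forces in N, time in s.
With the tool pointing down it reaches from about 0.4 to 0.875 m from the base axis. Payload 19.3 kg.
Tool frame: the origin (TCP) lies midway between the tips of the shut fingers; the grasp point (between the pads) lies 19 mm behind it; x points along the fingers, y is the direction in which the jaws open and shut, and the axes are right-handed (so a half turn about x gives the same grasp; the last joint's range is limited). The gripper opens to 85 mm and grips with 20 to 120 N. Pads are 22 mm wide; open, the fingers measure 114 mm over their backs; the gripper's body (76 mm by 85 mm) begins 54 mm behind the grasp point. The pads swing forward as they close: fully open they stand 13 mm farther back than shut.
Start: joints at [1.279, 0.521, -0.036, 1.599, 0.021, 1.021, -0.113], TCP at [0.137, -0.61, 0.231] pointing down, gripper open.
Joint ranges: [-2.91, 2.91], [-0.3, 2.13], [-1.5, 1.42], [0.17, 2.43], [-1.26, 4.41], [0.16, 1.93], [-2.52, 2.52]. Speed limits (rad/s): [1.89, 1.89, 2.39, 2.39, 3.01, 3.01, 3.01].

### API

Orientations are given as [roll, pitch, yaw] about the fixed x, y, z axes, in that order (R = Rz(yaw) Ry(pitch) Rx(roll)).
In Python, from workcell import bot gives the robot as it stands. The module is installed in compiled form; this text tells all that it offers.
- The arm moves only by the tool servo_tool, never from a script. Its argument "targets" is a list of rows, each an object of numbers: "x", "y", "z": the shift along the tool's x, y, z as a fraction of full scale; "wx", "wy", "wz": the turn, a rotation vector about the tool's x, y, z as a fraction of full scale. A call has 1 to 12 rows; each row is the pose to reach, as a shift and turn from the pose measured when the call began, along the tool's axes at that moment, turning the shorter way round; what a row does not reach only later rows make up. Full scale, the value 1, is 40 cm for a shift and 360 degrees for a turn. A row lasts 1/8 s, in which the tool goes at most 62.5 mm and 10.7 degrees, less where a joint would pass 70% of its speed; a pose out of reach is approached as far as the arm can. A call with a number of a shift or a turn outside -1 to 1 is refused whole. A call with a gripper value outside its range is refused whole. "grip" is the gripper command: -1 is shut, 1 is fully open, values between are in proportion, set as the call begins (left out, the last holds). The fingers move at their own pace and stop on an object; "squeeze" is the grip in N (left out, the last holds). Time passes only in rows, so rows that repeat a pose let the fingers close. It gives the time, the measured TCP pose, the force and the opening at its end, in the units of the state.
- bot.observe(): the state, without advancing time (a new reading comes with each control period).
- bot.grab_frame(name): name is "side" or "top"; returns (picture, depth): 420x560x3 uint8, red, green, blue; 420x560 float32, m along the optical axis (not along the pixel's ray), 0 where there is no reading.
- bot.get_calibration(name): a dict with "intrinsics" (3x3 intrinsics, pixels), "k1" (the pictures are not rectified: a ray, as slopes to the right and down, at radius r is drawn at 1 + k1 r^2 times it, then the intrinsics apply), "R" (3x3) and "t" (3): a world point X has camera coordinates R X + t. Camera axes: x right, y down, z forward; pixel columns grow to the right and rows downward; lengths in m; the calibration is good to about 2 mm. A picture is of the moment at which its call begins. get_calibration takes no time and is no camera call.
- bot.job_done(): hands the job in, once; it reports no verdict.
Trained networks look in the newest picture that a camera, given by its name, has taken for a name from the list of things; names that differ only in an ending like _2 or _b are one class to them, and where a whole thing is asked for, a point or a joint stands for the part that bears it (a point fixed in the world has none). Each returns a list of dicts, best first, with "confidence" (0 to 1); they miss things now and then, are a little off and sometimes report something else, mostly with a low value. They report only what shows in the picture. A call takes as long as a camera call. They do not tell look-alikes from the thing itself.
- bot.trace(camera, target): "mask" (420x560 bool, what is visible of it) and "pixel" ([column, row] in pixels, amid what is visible of it).
The state is a dict: "clock": time; "qpos": joint angles; "qd": joint speeds; "joint_efforts": joint torques, N m; "position": TCP position; "tool_rot": TCP orientation; "force": force on the tool from outside, world axes, zero at the start; "moment": the same for the moment, N m; "grip_width": finger opening in m.
Only numpy, scipy, OpenCV 4.12 (cv2) and the standard library are available. Lean on these libraries where they do the work, as an engineer would, in place of code of your own. Each camera call takes 0.05 s, during which the arm holds its last target. There are 200 camera calls.

## Working session

There is one attempt and no reset: what is moved stays moved. The work goes in short steps, Python scripts to look and compute and a tool call to move; the robot and the scene stay as the last step left them, time stands still between calls to the robot, and variables do not carry over. Pictures are saved under pics/ and viewed, on a budget of 14 in all, crops included, one or two more only if the job needs it, and the job is handed in when it is done.

Besides the shell and the picture viewer there is one more tool, called in YAML: its name, and indented under it one key for each argument. servo_tool: Moves the arm, as the interface text tells. Shift numbers are shares of 40 cm and turn numbers shares of 360 degrees, none past 1 either way. Its arguments: {"type":"object","properties":{"targets":{"type":"array"},"grip":{"type":"number"},"squeeze":{"type":"number"}},"required":["targets"]}

```bash
mkdir -p pics; cat > h.py <<'E'
import numpy as np, cv2
from workcell import bot
from scipy.spatial.transform import Rotation as Ro
def pts(cam,depth,mask=None):
    c=bot.get_calibration(cam);K=np.array(c["intrinsics"]);R=np.array(c["R"]);t=np.array(c["t"])
    v,u=np.nonzero((depth>0) if mask is None else (mask&(depth>0)))
    d=depth[v,u]
    p=cv2.undistortPoints(np.stack([u,v],1).astype(np.float64)[:,None],K,np.array([c["k1"],0,0,0.]))[:,0]
    return (np.c_[p*d[:,None],d]-t)@R,(v,u)
def proj(cam,X):
    c=bot.get_calibration(cam)
    return cv2.projectPoints(np.atleast_2d(np.array(X,float)),cv2.Rodrigues(np.array(c["R"]))[0],np.array(c["t"],float),np.array(c["intrinsics"]),np.array([c["k1"],0,0,0.]))[0][:,0]
def save(n,im): cv2.imwrite("pics/"+n+".png",np.ascontiguousarray(im[...,::-1]))
E
python3 - <<'E'
from h import *
for c in("top","side"):
    im,d=bot.grab_frame(c);save(c+"0",im);np.save(c+"d.npy",d)
    k=bot.get_calibration(c);print(c,np.round(k["intrinsics"],0).tolist(),k["k1"],"campos",-np.array(k["R"]).T@np.array(k["t"]))
    for n in["stand","bar","bar_grip","hook","doming1","swage1","tin","pliers","pot1"]:
        for r in bot.trace(c,n)[:5]:
            P,_=pts(c,d,np.array(r["mask"]))
            print(c,n,round(r["confidence"],2),np.round(r["pixel"]),np.array(r["mask"]).sum(),np.round(np.median(P,0),3) if len(P) else None)
s=bot.observe();print(s)
E
```

```text
top [[467.0, 0.0, 274.0], [0.0, 467.0, 212.0], [0.0, 0.0, 1.0]] -0.06321183394872576 campos [ 0.42741988 -0.00435508  1.64044229]
top stand 0.97 [225. 211.] 1517 [0.592 0.134 0.018]
top bar 0.7 [231. 209.] 541 [0.601 0.123 0.062]
top bar 0.18 [184. 218.] 71 [0.57  0.269 0.095]
top bar_grip 0.79 [233. 207.] 591 [0.602 0.112 0.062]
top hook 0.41 [182. 219.] 64 [0.569 0.269 0.102]
top doming1 0.69 [350. 202.] 166 [ 0.633 -0.297  0.033]
top doming1 0.58 [409. 260.] 138 [ 0.404 -0.499  0.035]
top doming1 0.49 [375. 223.] 140 [ 0.551 -0.376  0.035]
top doming1 0.42 [405. 240.] 133 [ 0.496 -0.49   0.035]
top doming1 0.41 [399. 215.] 139 [ 0.573 -0.466  0.035]
top swage1 0.69 [376. 255.] 134 [ 0.436 -0.377  0.02 ]
top swage1 0.63 [322. 213.] 148 [ 0.581 -0.208  0.02 ]
top swage1 0.41 [135. 216.] 363 [0.586 0.453 0.007]
top tin 0.64 [359. 173.] 187 [ 0.718 -0.318  0.073]
top tin 0.55 [353. 240.] 177 [ 0.504 -0.297  0.019]
top pliers 0.7 [290. 272.] 161 [ 0.39  -0.079  0.009]
top pliers 0.5 [352. 240.] 168 [ 0.504 -0.297  0.019]
top pliers 0.43 [226. 212.] 1284 [0.593 0.131 0.018]
top pot1 0.7
[... 1378 characters left out ...]
3. 272.] 461 [ 0.709 -0.326  0.067]
{'clock': 1.0, 'qpos': array([ 1.27881965,  0.5213799 , -0.03628586,  1.59951137,  0.02119813,
        1.02110645, -0.11279078]), 'qd': array([ 0.00086261, -0.0002142 , -0.00135609, -0.00135173,  0.00112212,
        0.00079368,  0.00188411]), 'joint_efforts': array([ 4.82891428e-04, -9.26878953e+01,  1.97948076e+00, -3.70258856e+01,
        1.82599376e-02,  2.16674664e-03,  1.83282816e-05]), 'position': array([ 0.13744157, -0.60968567,  0.23129939]), 'tool_rot': array([-1.23948582,  1.57077515,  2.12383678]), 'force': array([ 0.74480362,  0.87330979, -0.30915414]), 'moment': array([ 0.01980574, -0.01885854,  0.00533913]), 'grip_width': 0.08549154878601586}
```

```bash
python3 - <<'E'
import cv2
a=cv2.imread("pics/top0.png")[140:310,110:440]; b=cv2.imread("pics/side0.png")
cv2.imwrite("pics/top0c.png",cv2.resize(a,None,fx=2.4,fy=2.4,interpolation=cv2.INTER_CUBIC))
cv2.imwrite("pics/side0c.png",cv2.resize(b[120:415,180:480],None,fx=2,fy=2,interpolation=cv2.INTER_CUBIC))
E
```

```text
(no output)
```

View pics/top0c.png

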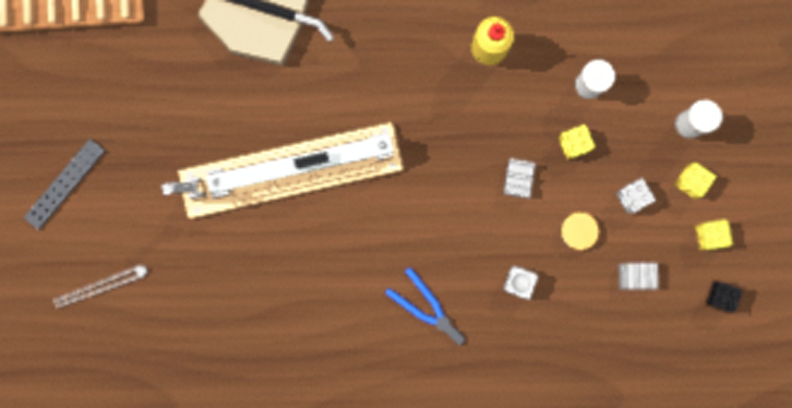

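View pics/side0c.png

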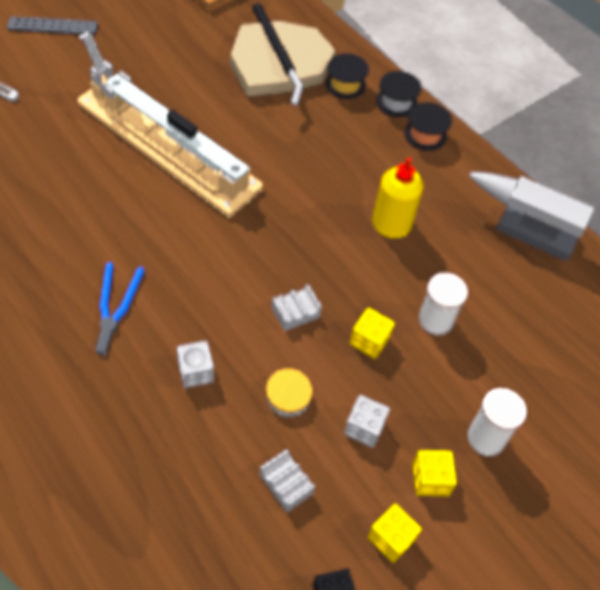

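```bash
cat >> h.py <<'E'
def top_rect(P,c,zlo,zhi,rad):
    Q=P[(np.hypot(P[:,0]-c[0],P[:,1]-c[1])<rad)&(P[:,2]>zlo)&(P[:,2]<zhi)]
    (cx,cy),(w,h),a=cv2.minAreaRect(Q[:,:2].astype(np.float32))
    if w<h: w,h,a=h,w,a+90
    a=(a+90)%180-90
    return np.round([cx,cy,w,h,a,len(Q),np.median(Q[:,2])],4),np.round(Q[:,:2].mean(0),4)
def fwdz(a): return a
E
python3 - <<'E'
from h import *
for c in("top","side"):
    d=np.load(c+"d.npy");P,_=pts(c,d)
    print(c,"bench z",np.median(P[(abs(P[:,0]-.5)<.05)&(abs(P[:,1]+.02)<.05)][:,2]))
    for n,c0,z0,z1,r in[("bar",(.6,.12),.055,.067,.16),("rib",(.6,.1),.073,.09,.06),("stand",(.6,.12),.009,.02,.2),("D1",(.43,-.21),.028,.045,.04),("D2",(.551,-.376),.028,.045,.04),("S1",(.581,-.208),.015,.035,.045),("S2",(.436,-.377),.015,.035,.045),("tin",(.504,-.297),.012,.03,.045)]:
        print(c,n,*top_rect(P,c0,z0,z1,r))
    Q=P[(np.hypot(P[:,0]-.6,P[:,1]-.12)<.155)&(P[:,2]>.055)&(P[:,2]<.067)][:,:2]
    m=Q.mean(0);w,V=np.linalg.eigh(np.cov((Q-m).T));print("pca",m,np.degrees(np.arctan(V[1,1]/V[0,1])))
E
```

```text
top bench z 0.0008203085884034762
top bar [ 5.99400e-01  1.18800e-01  2.91200e-01  3.89000e-02 -7.93493e+01
  4.76000e+02  6.14000e-02] [0.6016 0.114 ]
top rib [ 6.07700e-01  8.88000e-02  4.96000e-02  1.53000e-02 -7.96358e+01
  6.30000e+01  8.13000e-02] [0.6072 0.0889]
top stand [6.0330e-01 1.1470e-01 3.8580e-01 3.8480e-01 5.9915e+01 8.9200e+02
 1.3800e-02] [0.6031 0.1198]
top D1 [ 4.31300e-01 -2.07800e-01  3.63000e-02  3.60000e-02  6.77235e+01
  1.12000e+02  3.52000e-02] [ 0.4311 -0.208 ]
top D2 [ 5.53800e-01 -3.80100e-01  3.75000e-02  3.58000e-02 -6.25253e+01
  1.08000e+02  3.59000e-02] [ 0.5537 -0.3799]
top S1 [ 5.82800e-01 -2.10600e-01  5.08000e-02  3.60000e-02 -1.11521e+01
  1.35000e+02  2.06000e-02] [ 0.5824 -0.2101]
top S2 [ 4.36800e-01 -3.81200e-01  5.02000e-02  3.47000e-02  8.89223e+01
  1.42000e+02  2.13000e-02] [ 0.4372 -0.3822]
top tin [ 5.04800e-01 -2.97100e-01  5.18000e-02  4.98000e-02 -4.70751e+01
  1.81000e+02  1.95000e-02] [ 0.5046 -0.297 ]
pca [0.60164006 0.1140277 ] -78.00632323430145
side bench z -0.001717544624731803
side bar [ 5.94900e-01  1.18600e-01  2.97100e-
[... 239 characters left out ...]
40400e-01 -7.76615e+01
  1.00600e+03  1.27000e-02] [0.601  0.1036]
side D1 [ 4.28200e-01 -2.07900e-01  3.84000e-02  3.66000e-02  6.59607e+01
  1.86000e+02  3.38000e-02] [ 0.4282 -0.2077]
side D2 [ 5.515e-01 -3.795e-01  3.860e-02  3.640e-02  2.810e+01  2.610e+02
  3.450e-02] [ 0.5512 -0.3799]
side S1 [ 5.79300e-01 -2.11600e-01  5.18000e-02  3.89000e-02 -1.20534e+01
  2.05000e+02  1.86000e-02] [ 0.5775 -0.2123]
side S2 [ 4.35200e-01 -3.81100e-01  5.21000e-02  3.70000e-02  8.84428e+01
  3.60000e+02  1.92000e-02] [ 0.4349 -0.382 ]
side tin [ 5.02300e-01 -2.97100e-01  5.21000e-02  5.17000e-02  7.89256e+01
  3.88000e+02  1.79000e-02] [ 0.5016 -0.2979]
pca [0.59796704 0.1093712 ] -78.07335501509422
```

```bash
cat >> h.py <<'E'
def go(x,y,z,psi,tz=-1):
    """fractions to put TCP at x,y,z pointing down, tool y heading psi deg (mod 180, nearest)"""
    s=bot.observe();R0=Ro.from_euler('xyz',s["tool_rot"]).as_matrix();p=np.array(s["position"])
    best=None
    for k in(0,180):
        a=np.radians(psi+k);X=np.array([0,0,-1.]);Y=np.array([np.cos(a),np.sin(a),0]);Rt=np.c_[X,Y,np.cross(X,Y)]
        rv=Ro.from_matrix(R0.T@Rt).as_rotvec()
        sh=R0.T@(np.array([x,y,z])-p)
        print("k",k,"shift",np.round(sh/.4,4),"turn",np.round(rv/2/np.pi,4),"rows>=",int(np.ceil(max(np.linalg.norm(sh)/.0625,np.degrees(np.linalg.norm(rv))/10.7))))
def where():
    s=bot.observe();R0=Ro.from_euler('xyz',s["tool_rot"]).as_matrix()
    print("t",round(s["clock"],2),"pos",np.round(s["position"],4),"x",np.round(R0[:,0],3),"yhead",round(np.degrees(np.arctan2(R0[1,1],R0[0,1])),2),"q",np.round(s["qpos"],2),"F",np.round(s["force"],1),"w",round(s["grip_width"],4))
E
python3 - <<'E'
from h import *
res={}
for c in("top","side"):
    d=np.load(c+"d.npy");P,_=pts(c,d)
    for th in[11.]:
        a=np.radians(th);u=np.array([-np.sin(a),np.cos(a)]);n=np.array([np.cos(a),np.sin(a)])
        q=P[:,:2]-np.array([.6,.12]);A=q@u;L=q@n
        for nm,z0,z1,lm in[("bar",.054,.067,.03),("base",.008,.08,.05)]:
            m=(P[:,2]>z0)&(P[:,2]<z1)&(abs(L)<lm)&(abs(A)<.18)
            lo=[];hi=[];xs=[]
            for s in np.arange(-.12,.09,.01):
                k=m&(abs(A-s)<.005)
                if k.sum()>4: xs.append(s);lo.append(L[k].min());hi.append(L[k].max())
            fl=np.polyfit(xs,lo,1);fh=np.polyfit(xs,hi,1)
            k=m&(abs(L-np.mean(lo)/2-np.mean(hi)/2)<.012)
            print(c,nm,"slopes deg",np.degrees(fl[0]),np.degrees(fh[0]),"lo/hi at 0",fl[1],fh[1],"along ext",np.percentile(A[k],[0,.5,99.5,100]))
where(); go(.606,.0877,.2,11)
im=cv2.imread("pics/side0.png")[130:240,215:320];im2=cv2.imread("pics/top0.png")[180:240,170:290]
cv2.imwrite("pics/st.png",np.vstack([cv2.resize(im,(630,660),interpolation=2)[:300+0,:],cv2.resize(im2,(630,300),interpolation=2)]) )
E
```

```text
top bar slopes deg -0.7343171046773193 -1.2583228942563542 lo/hi at 0 -0.010853201502356353 0.012283792242671615 along ext [-0.14666675 -0.14461832  0.13336326  0.13950814]
top base slopes deg -1.5865166236359933 -1.9868931873290154 lo/hi at 0 -0.03514164502629664 0.037215032578466416 along ext [-0.17808086 -0.15592247  0.15860855  0.16247378]
side bar slopes deg -1.1601888842808064 -0.8113985485000921 lo/hi at 0 -0.015340338327357482 0.005507784800782002 along ext [-0.14898576 -0.14739135  0.13546541  0.1482977 ]
side base slopes deg -0.8590333190217104 -0.8177204946385276 lo/hi at 0 -0.03858506440815931 0.008667685842365984 along ext [-0.15913061 -0.15691025  0.15344358  0.15957732]
t 1.0 pos [ 0.1374 -0.6097  0.2313] x [-0.  0. -1.] yhead -77.3 q [ 1.28  0.52 -0.04  1.6   0.02  1.02 -0.11] F [ 0.7  0.9 -0.3] w 0.0855
k 0 shift [ 0.0783 -1.4432 -1.5261] turn [-0.2453 -0.      0.    ] rows>= 14
k 180 shift [ 0.0783 -1.4432 -1.5261] turn [0.2547 0.     0.    ] rows>= 14
```

```bash
python3 - <<'E'
from h import *
a=cv2.imread("pics/side0.png");b=cv2.imread("pics/top0.png")
a=cv2.resize(a[135:235,210:320],(660,600),interpolation=2)
b=cv2.resize(b[185:235,165:295],(780,300),interpolation=2)
cv2.imwrite("pics/st_side.png",a);cv2.imwrite("pics/st.png",np.vstack([b,cv2.resize(a[330:600,330:660],(780,300))[:, :]]))
E
```

```text
(no output)
```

View pics/st.png

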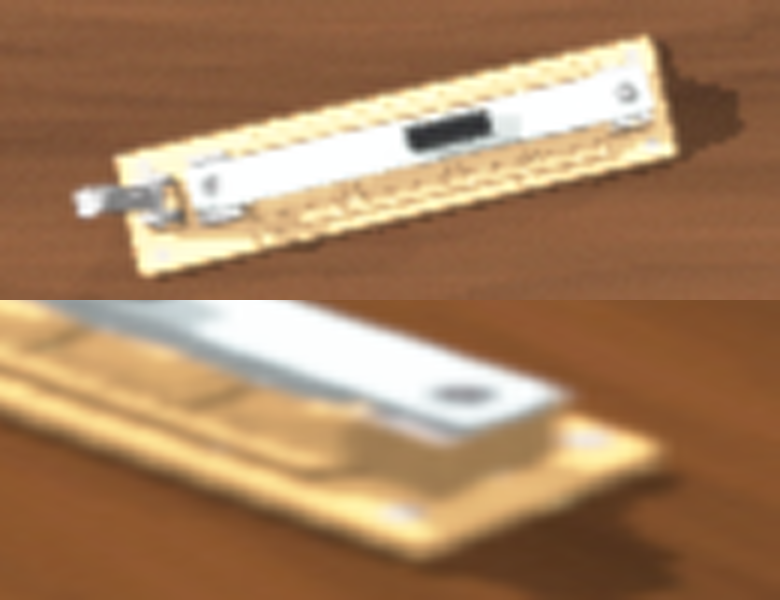

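servo_tool:
  targets:
    - {"z": -0.5}
    - {"z": -0.9}
    - {"z": -1,"y": -0.3,"wx": -0.1}
    - {"z": -1,"y": -1,"wx": -0.24}
    - {"z": -1,"y": -1,"wx": -0.24}
    - {"z": -1,"y": -1,"wx": -0.24}
    - {"z": -1,"y": -1,"wx": -0.24}
    - {"z": -1,"y": -1,"wx": -0.24}
    - {"z": -1,"y": -1,"wx": -0.24}
    - {"z": -1,"y": -1,"wx": -0.24}
    - {"z": -1,"y": -1,"wx": -0.24}
    - {"z": -1,"y": -1,"wx": -0.24}
  grip: 1

```text
$.targets[0]: bad value
```

servo_tool:
  targets:
    - {"x": 0,"y": 0,"z": -0.2,"wx": 0,"wy": 0,"wz": 0}
    - {"x": 0,"y": 0,"z": -0.4,"wx": 0,"wy": 0,"wz": 0}
    - {"x": 0,"y": 0,"z": -0.6,"wx": 0,"wy": 0,"wz": 0}
    - {"x": 0,"y": -0.1,"z": -0.75,"wx": -0.02,"wy": 0,"wz": 0}
    - {"x": 0,"y": -0.3,"z": -0.9,"wx": -0.05,"wy": 0,"wz": 0}
    - {"x": 0,"y": -0.45,"z": -1,"wx": -0.1,"wy": 0,"wz": 0}
    - {"x": 0,"y": -0.6,"z": -1,"wx": -0.13,"wy": 0,"wz": 0}
    - {"x": 0,"y": -0.75,"z": -1,"wx": -0.16,"wy": 0,"wz": 0}
    - {"x": 0,"y": -0.9,"z": -1,"wx": -0.19,"wy": 0,"wz": 0}
    - {"x": 0,"y": -1,"z": -1,"wx": -0.22,"wy": 0,"wz": 0}
    - {"x": 0,"y": -1,"z": -1,"wx": -0.24,"wy": 0,"wz": 0}
    - {"x": 0,"y": -1,"z": -1,"wx": -0.24,"wy": 0,"wz": 0}
  grip: 1

```text
clock: 2.5
position: [0.4396, -0.1283, 0.2318]
tool_rot: [1.288, 1.57, -0.114]
force: [0.6, -1.1, 1.1]
grip_width: 0.0857
```

```bash
python3 - <<'E'
from h import *
where()
# eye points at z=.061 from pixel, top cam
c=bot.get_calibration("top");K=np.array(c["intrinsics"]);R=np.array(c["R"]);t=np.array(c["t"])
def ray(cam,px,z):
    c=bot.get_calibration(cam);K=np.array(c["intrinsics"]);R=np.array(c["R"]);t=np.array(c["t"])
    p=cv2.undistortPoints(np.array([[px]],float),K,np.array([c["k1"],0,0,0.]))[0,0]
    d=R.T@np.array([p[0],p[1],1]);o=-R.T@t
    return o+d*(z-o[2])/d[2]
pin=ray("top",(269.5,200.5),.0623);fe=ray("top",(200.2,215.7),.062)
print("top",pin,fe,np.linalg.norm(pin-fe),np.degrees(np.arctan2(-(fe-pin)[0],(fe-pin)[1])))
# side eye: crop->(330+463*330/780, 330+95*270/300)/6+(210,135)
ps=((330+463*330/780)/6+210,(330+95*.9)/6+135);print(ps,ray("side",ps,.0593))
go(.606,.0877,.18,12)
E
```

```text
t 2.5 pos [ 0.4396 -0.1283  0.2318] x [ 0.001 -0.    -1.   ] yhead 9.63 q [ 0.61  0.29 -0.55  2.    0.19  0.9   0.13] F [ 0.6 -1.1  1.1] w 0.0857
top [ 0.62740944 -0.01444835  0.0623    ] [0.57896441 0.2212916  0.062     ] 0.2406664467770168 11.612727309484402
(297.6474358974359, 204.25) [ 0.62579617 -0.01424546  0.0593    ]
k 0 shift [ 0.1298  0.5005 -0.4629] turn [-0.0066  0.     -0.0001] rows>= 5
k 180 shift [ 0.1298  0.5005 -0.4629] turn [ 4.934e-01 -2.000e-04 -1.000e-04] rows>= 17
```

servo_tool:
  targets:
    - {"x": 0.05,"y": 0.12,"z": -0.11,"wx": -0.006,"wy": 0,"wz": 0}
    - {"x": 0.1,"y": 0.24,"z": -0.22,"wx": -0.006,"wy": 0,"wz": 0}
    - {"x": 0.13,"y": 0.36,"z": -0.33,"wx": -0.006,"wy": 0,"wz": 0}
    - {"x": 0.2,"y": 0.48,"z": -0.44,"wx": -0.006,"wy": 0,"wz": 0}
    - {"x": 0.3,"y": 0.499,"z": -0.461,"wx": -0.006,"wy": 0,"wz": 0}
    - {"x": 0.3,"y": 0.499,"z": -0.461,"wx": -0.006,"wy": 0,"wz": 0}
    - {"x": 0.3,"y": 0.499,"z": -0.461,"wx": -0.006,"wy": 0,"wz": 0}

```text
clock: 3.38
position: [0.6056, 0.0864, 0.1124]
tool_rot: [0.904, 1.57, -0.461]
force: [-0.5, -0.4, 0.3]
grip_width: 0.0854
```

```bash
python3 - <<'E'
from h import *
where(); go(.6055,.087,.063,11.8)
im,d=bot.grab_frame("side");save("s1",cv2.resize(im[100:260,180:360],(675,600),interpolation=2))
E
```

```text
t 3.38 pos [0.6056 0.0864 0.1124] x [ 0.001 -0.    -1.   ] yhead 11.77 q [ 0.09  0.69 -0.49  1.72  0.41  0.85 -0.38] F [-0.5 -0.4  0.3] w 0.0854
k 0 shift [ 0.1234 -0.     -0.0017] turn [-0.0001  0.0001 -0.0001] rows>= 1
k 180 shift [ 0.1234 -0.     -0.0017] turn [ 4.999e-01 -2.000e-04 -1.000e-04] rows>= 17
```

View pics/s1.png

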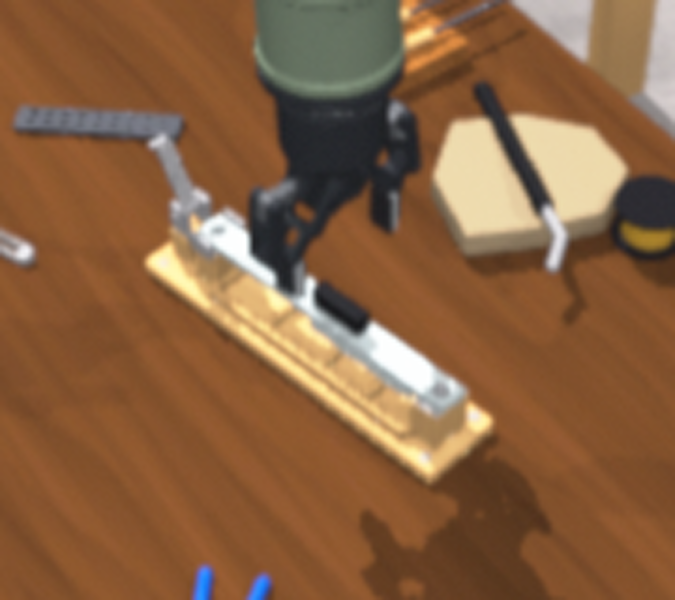

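servo_tool:
  targets:
    - {"x": 0.06,"y": 0,"z": -0.001,"wx": 0,"wy": 0,"wz": 0}
    - {"x": 0.123,"y": 0,"z": -0.0017,"wx": 0,"wy": 0,"wz": 0}
    - {"x": 0.123,"y": 0,"z": -0.0017,"wx": 0,"wy": 0,"wz": 0}
    - {"x": 0.123,"y": 0,"z": -0.0017,"wx": 0,"wy": 0,"wz": 0}

```text
clock: 3.92
position: [0.6066, 0.0861, 0.0656]
tool_rot: [1.265, 1.567, -0.102]
force: [-0.1, 0.8, 0.6]
grip_width: 0.0856
```

servo_tool:
  targets:
    - {"x": 0,"y": 0,"z": 0,"wx": 0,"wy": 0,"wz": 0}
    - {"x": 0,"y": 0,"z": 0,"wx": 0,"wy": 0,"wz": 0}
    - {"x": 0,"y": 0,"z": 0,"wx": 0,"wy": 0,"wz": 0}
    - {"x": 0,"y": 0,"z": 0,"wx": 0,"wy": 0,"wz": 0}
    - {"x": 0,"y": 0,"z": 0,"wx": 0,"wy": 0,"wz": 0}
    - {"x": 0,"y": 0,"z": 0,"wx": 0,"wy": 0,"wz": 0}
    - {"x": 0,"y": 0,"z": 0,"wx": 0,"wy": 0,"wz": 0}
    - {"x": 0,"y": 0,"z": 0,"wx": 0,"wy": 0,"wz": 0}
  grip: -1
  squeeze: 70

```text
clock: 4.92
position: [0.6067, 0.0862, 0.0659]
tool_rot: [1.279, 1.567, -0.088]
force: [-1.1, -0.8, 5.7]
grip_width: 0.0122
```

```bash
python3 - <<'E'
from h import *
where()
E
```

```text
t 4.92 pos [0.6067 0.0862 0.0659] x [ 0.004 -0.    -1.   ] yhead 11.69 q [ 0.07  0.75 -0.46  1.74  0.46  0.76 -0.41] F [-1.1 -0.8  5.7] w 0.0122
```

servo_tool:
  targets:
    - {"x": -0.04,"y": 0,"z": 0,"wx": 0,"wy": 0,"wz": 0}
    - {"x": -0.09,"y": 0,"z": 0,"wx": 0,"wy": 0,"wz": 0}
    - {"x": -0.14,"y": 0,"z": 0,"wx": 0,"wy": 0,"wz": 0}
    - {"x": -0.2,"y": 0,"z": 0,"wx": 0,"wy": 0,"wz": 0}
    - {"x": -0.2,"y": 0,"z": 0,"wx": 0,"wy": 0,"wz": 0}

```text
clock: 5.55
position: [0.6074, 0.0864, 0.1483]
tool_rot: [1.375, 1.563, 0.008]
force: [-0.4, 0.0, -3.5]
grip_width: 0.012
```

```bash
python3 - <<'E'
from h import *
where(); go(.6,-.1,.147,101.7)
im,d=bot.grab_frame("side");save("s2",cv2.resize(im[100:260,180:360],(675,600),interpolation=2))
for n in["bar","bar_grip"]:
  for r in bot.trace("side",n)[:2]:print(n,r["confidence"],r["pixel"])
P,_=pts("side",d);
for z0,z1 in[(.125,.15),(.13,.155)]:print(top_rect(P,(.6,.1),z0,z1,.2))
im,d=bot.grab_frame("top");P,_=pts("top",d);print(top_rect(P,(.6,.1),.13,.155,.16))
E
```

```text
t 5.55 pos [0.6074 0.0864 0.1483] x [ 0.008  0.    -1.   ] yhead 11.67 q [ 0.11  0.64 -0.51  1.69  0.39  0.9  -0.36] F [-0.4  0.  -3.5] w 0.012
k 0 shift [ 0.0031 -0.1124  0.4525] turn [-0.2501  0.0011 -0.0008] rows>= 9
k 180 shift [ 0.0031 -0.1124  0.4525] turn [ 0.2499 -0.0008 -0.0011] rows>= 9
bar 0.89 [274.8, 170.6]
bar 0.45 [263.7, 191.3]
bar_grip 0.65 [276.5, 168.1]
(array([ 6.00900e-01,  1.04700e-01,  2.67300e-01,  2.80000e-02,
       -7.84013e+01,  6.57000e+02,  1.41100e-01]), array([0.6008, 0.0877]))
(array([ 6.02300e-01,  1.05100e-01,  2.66500e-01,  3.64000e-02,
       -7.64916e+01,  6.38000e+02,  1.41300e-01]), array([0.6009, 0.0891]))
(array([ 6.02900e-01,  1.05200e-01,  2.64200e-01,  2.46000e-02,
       -7.83095e+01,  2.06000e+02,  1.41200e-01]), array([0.5946, 0.1434]))
```

View pics/s2.png

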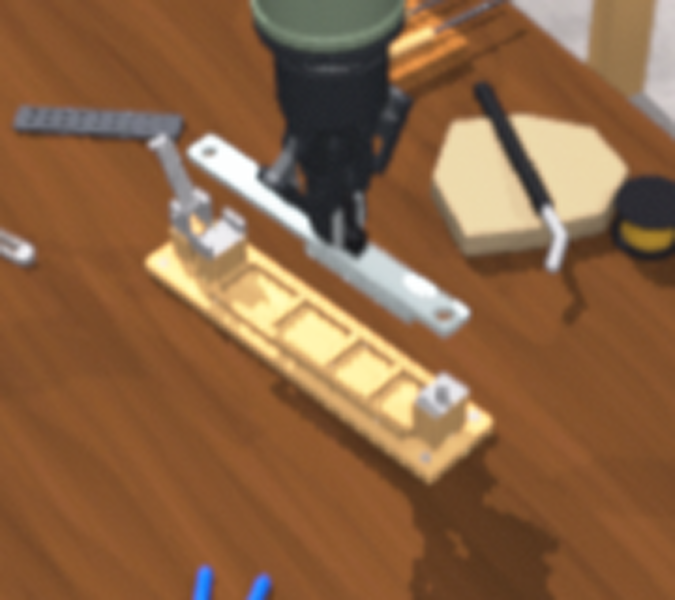

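servo_tool:
  targets:
    - {"x": -0.03,"y": -0.01,"z": 0.1,"wx": -0.01,"wy": 0,"wz": 0}
    - {"x": -0.03,"y": -0.03,"z": 0.2,"wx": -0.035,"wy": 0.0002,"wz": 0}
    - {"x": -0.03,"y": -0.06,"z": 0.3,"wx": -0.06,"wy": 0.0003,"wz": -0.0002}
    - {"x": -0.02,"y": -0.09,"z": 0.4,"wx": -0.085,"wy": 0.0005,"wz": -0.0003}
    - {"x": 0,"y": -0.11,"z": 0.45,"wx": -0.11,"wy": 0.0006,"wz": -0.0004}
    - {"x": 0,"y": -0.112,"z": 0.452,"wx": -0.135,"wy": 0.0007,"wz": -0.0005}
    - {"x": 0,"y": -0.112,"z": 0.452,"wx": -0.16,"wy": 0.0008,"wz": -0.0006}
    - {"x": 0,"y": -0.112,"z": 0.452,"wx": -0.185,"wy": 0.001,"wz": -0.0007}
    - {"x": 0,"y": -0.112,"z": 0.452,"wx": -0.21,"wy": 0.001,"wz": -0.0008}
    - {"x": 0,"y": -0.112,"z": 0.452,"wx": -0.235,"wy": 0.001,"wz": -0.0008}
    - {"x": 0,"y": -0.112,"z": 0.452,"wx": -0.25,"wy": 0.001,"wz": -0.0008}
    - {"x": 0,"y": -0.112,"z": 0.452,"wx": -0.25,"wy": 0.001,"wz": -0.0008}

```text
clock: 7.25
position: [0.5983, -0.1001, 0.1444]
tool_rot: [3.056, 1.565, -3.023]
force: [0.0, 0.3, -3.0]
grip_width: 0.012
```

```bash
python3 - <<'E'
from h import *
where(); go(.6,-.1,.034,101.7)
E
```

```text
t 7.25 pos [ 0.5983 -0.1001  0.1444] x [-0.005 -0.001 -1.   ] yhead 101.65 q [ 0.64  0.74 -0.88  1.69  0.65  1.03  1.31] F [ 0.   0.3 -3. ] w 0.012
k 0 shift [ 0.2761 -0.0008  0.0056] turn [-0.0001 -0.0009 -0.0001] rows>= 2
k 180 shift [ 0.2761 -0.0008  0.0056] turn [ 4.999e-01 -1.000e-04  1.300e-03] rows>= 17
```

servo_tool:
  targets:
    - {"x": 0.1,"y": 0,"z": 0.002,"wx": 0,"wy": -0.0005,"wz": 0}
    - {"x": 0.2,"y": 0,"z": 0.005,"wx": 0,"wy": -0.0009,"wz": 0}
    - {"x": 0.26,"y": 0,"z": 0.005,"wx": 0,"wy": -0.0009,"wz": 0}
    - {"x": 0.276,"y": 0,"z": 0.005,"wx": 0,"wy": -0.0009,"wz": 0}
    - {"x": 0.284,"y": 0,"z": 0.005,"wx": 0,"wy": -0.0009,"wz": 0}
    - {"x": 0.288,"y": 0,"z": 0.005,"wx": 0,"wy": -0.0009,"wz": 0}
    - {"x": 0.288,"y": 0,"z": 0.005,"wx": 0,"wy": -0.0009,"wz": 0}

```text
clock: 8.12
position: [0.6001, -0.0999, 0.0299]
tool_rot: [-0.003, 1.57, 0.2]
force: [-0.1, -0.7, -3.3]
grip_width: 0.0123
```

```bash
python3 - <<'E'
from h import *
where()
E
```

```text
t 8.12 pos [ 0.6001 -0.0999  0.0299] x [ 0.001  0.    -1.   ] yhead 101.63 q [ 0.57  0.89 -0.77  1.75  0.8   0.85  1.2 ] F [-0.1 -0.7 -3.3] w 0.0123
```

Not yet touching; creep down to contact.

servo_tool:
  targets:
    - {"x": 0.005,"y": 0,"z": 0,"wx": 0,"wy": 0,"wz": 0}
    - {"x": 0.009,"y": 0,"z": 0,"wx": 0,"wy": 0,"wz": 0}
    - {"x": 0.012,"y": 0,"z": 0,"wx": 0,"wy": 0,"wz": 0}
    - {"x": 0.012,"y": 0,"z": 0,"wx": 0,"wy": 0,"wz": 0}

```text
clock: 8.62
position: [0.6, -0.0999, 0.025]
tool_rot: [0.079, 1.57, 0.282]
force: [0.7, 0.1, -2.7]
grip_width: 0.012
```

```bash
python3 - <<'E'
from h import *
where()
E
```

```text
t 8.62 pos [ 0.6    -0.0999  0.025 ] x [ 0.001  0.    -1.   ] yhead 101.64 q [ 0.57  0.89 -0.77  1.75  0.81  0.85  1.2 ] F [ 0.7  0.1 -2.7] w 0.012
```

servo_tool:
  targets:
    - {"x": 0.003,"y": 0,"z": 0,"wx": 0,"wy": 0,"wz": 0}
    - {"x": 0.005,"y": 0,"z": 0,"wx": 0,"wy": 0,"wz": 0}
    - {"x": 0.007,"y": 0,"z": 0,"wx": 0,"wy": 0,"wz": 0}
    - {"x": 0.007,"y": 0,"z": 0,"wx": 0,"wy": 0,"wz": 0}

```text
clock: 9.12
position: [0.6001, -0.0998, 0.0247]
tool_rot: [-0.909, 1.569, -0.706]
force: [-18.7, -0.5, 44.7]
grip_width: 0.0123
```

```bash
python3 - <<'E'
from h import *
where()
E
```

```text
t 9.12 pos [ 0.6001 -0.0998  0.0247] x [ 0.001 -0.001 -1.   ] yhead 101.63 q [ 0.57  0.89 -0.77  1.75  0.81  0.84  1.19] F [-18.7  -0.5  44.7] w 0.0123
```

servo_tool:
  targets:
    - {"x": -0.005,"y": 0,"z": 0,"wx": 0,"wy": 0,"wz": 0}
    - {"x": -0.005,"y": 0,"z": 0,"wx": 0,"wy": 0,"wz": 0}
    - {"x": -0.005,"y": 0,"z": 0,"wx": 0,"wy": 0,"wz": 0}
    - {"x": -0.005,"y": 0,"z": 0,"wx": 0,"wy": 0,"wz": 0}
    - {"x": -0.005,"y": 0,"z": 0,"wx": 0,"wy": 0,"wz": 0}
    - {"x": -0.08,"y": 0,"z": 0,"wx": 0,"wy": 0,"wz": 0}
    - {"x": -0.23,"y": 0,"z": 0,"wx": 0,"wy": 0,"wz": 0}
    - {"x": -0.38,"y": 0,"z": 0,"wx": 0,"wy": 0,"wz": 0}
    - {"x": -0.4,"y": 0,"z": 0,"wx": 0,"wy": 0,"wz": 0}
  grip: 0.5

```text
clock: 10.25
position: [0.6014, -0.0994, 0.1886]
tool_rot: [-0.508, 1.564, -0.305]
force: [-0.7, 0.2, -1.6]
grip_width: 0.0641
```

```bash
cat >> h.py <<'E'
def blocks():
    for c in("top","side"):
        im,d=bot.grab_frame(c);np.save(c+"d.npy",d);cv2.imwrite(c+"_l.png",im[...,::-1]);P,_=pts(c,d)
        for n,c0,z0,z1,r in[("D1",(.43,-.21),.028,.045,.04),("D2",(.551,-.376),.028,.045,.04),("S1",(.581,-.208),.015,.035,.045),("S2",(.436,-.377),.015,.035,.045)]:
            try: print(c,n,*top_rect(P,c0,z0,z1,r))
            except Exception as e: print(c,n,"none")
    return
E
python3 - <<'E'
from h import *
where(); blocks()
d=np.load("topd.npy");P,_=pts("top",d);print(top_rect(P,(.6,-.1),.015,.03,.15))
d=np.load("sided.npy");P,_=pts("side",d);print(top_rect(P,(.6,-.1),.013,.03,.15))
# pockets/stand geometry from both cams in stand coords
a=np.radians(11.8);u=np.array([-np.sin(a),np.cos(a)]);n=np.array([np.cos(a),np.sin(a)]);pin=np.array([.6265,-.0143])
for c in("top","side"):
    P,_=pts(c,np.load(c+"d.npy"));q=P[:,:2]-pin;A=q@u;L=q@n
    k=(abs(L)<.012)&(A>-.03)&(A<.29)
    b=np.round(A[k]/.004).astype(int)
    print(c," ".join(f"{i*4}:{1000*np.median(P[k][b==i,2]):.0f}" for i in np.unique(b)))
    k=(A>.02)&(A<.2)&(abs(L)<.06);b=np.round(L[k]/.004).astype(int)
    print(c,"lat"," ".join(f"{i*4}:{1000*np.percentile(P[k][b==i,2],70):.0f}" for i in np.unique(b)))
E
```

```text
t 10.25 pos [ 0.6014 -0.0994  0.1886] x [ 0.007 -0.002 -1.   ] yhead 101.62 q [ 0.65  0.69 -0.91  1.66  0.61  1.09  1.34] F [-0.7  0.2 -1.6] w 0.0641
top D1 [ 0.423  -0.1849  0.      0.      0.      1.      0.0315] [ 0.423  -0.1849]
top D2 [ 5.53500e-01 -3.79900e-01  3.69000e-02  3.57000e-02 -5.91807e+01
  1.10000e+02  3.59000e-02] [ 0.5534 -0.3802]
top S1 [ 0.  0.  0.  0.  0.  0. nan] [nan nan]
top S2 [ 4.36700e-01 -3.85100e-01  4.30000e-02  3.47000e-02  8.88563e+01
  9.30000e+01  2.18000e-02] [ 0.4389 -0.3903]
side D1 [ 4.28600e-01 -2.07300e-01  3.67000e-02  3.59000e-02  6.78725e+01
  1.90000e+02  3.32000e-02] [ 0.4286 -0.2076]
side D2 [ 5.52000e-01 -3.79200e-01  3.85000e-02  3.64000e-02  2.81172e+01
  2.61000e+02  3.44000e-02] [ 0.5511 -0.38  ]
side S1 [ 5.79700e-01 -2.11900e-01  5.15000e-02  3.77000e-02 -1.13547e+01
  2.13000e+02  1.83000e-02] [ 0.5777 -0.2126]
side S2 [ 4.35200e-01 -3.81100e-01  5.22000e-02  3.74000e-02  8.94541e+01
  3.65000e+02  1.91000e-02] [ 0.4347 -0.3824]
(array([ 5.68900e-01, -5.95000e-02,  2.60000e-01,  1.08800e-01,
        5.19559e+01,  4.16000e+02,  1.
[... 958 characters left out ...]
5 4:55 8:51 12:51 16:50 28:15 32:12 36:13 40:13 44:12 48:14 52:12 56:13 60:19 64:22 68:17 72:13 76:13 80:12 84:12 88:13 92:11 96:11 100:12 104:15 108:21 112:19 116:15 120:13 124:13 128:12 132:13 136:13 140:13 144:12 148:14 152:12 156:10 160:12 164:18 168:20 172:21 176:16 180:13 184:13 188:12 192:12 196:12 200:12 204:14 208:12 212:12 216:12 220:12 224:18 228:33 232:51 236:51 240:52 244:50 248:52 252:50 264:52 268:58 272:66 276:73 280:81 284:87 288:100
  return _methods._mean(a, axis=axis, dtype=dtype,
  ret = ret.dtype.type(ret / rcount)
h.py:19: RuntimeWarning: Mean of empty slice.
  return np.round([cx,cy,w,h,a,len(Q),np.median(Q[:,2])],4),np.round(Q[:,:2].mean(0),4)
  ret = um.true_divide(
```

```bash
python3 - <<'E'
from h import *
a=np.radians(11.8);u=np.array([-np.sin(a),np.cos(a)]);n=np.array([np.cos(a),np.sin(a)]);pin=np.array([.6265,-.0143])
for c in("top","side"):
    P,(v,uu)=pts(c,np.load(c+"d.npy"));q=P[:,:2]-pin;A=q@u*1e3;L=q@n*1e3;Z=P[:,2]*1e3
    k=(abs(A)<30)&(abs(L)<30)&(Z>58);print(c,"pin pts",[(round(x,1),round(y,1),round(z,1)) for x,y,z in zip(A[k],L[k],Z[k])][:30])
    for z0,A0 in((49,0),(49,240)):
        k=(abs(A-A0)<22)&(abs(L)<25)&(Z>z0)&(Z<60)
        r=cv2.minAreaRect(np.c_[A[k],L[k]].astype(np.float32));print(c,"post",A0,np.round(r[0],1),np.round(r[1],1),round(r[2],1),k.sum())
    # dividers: z>17.. with lateral core
    for A0 in(62,109,168):
        k=(abs(A-A0)<9)&(abs(L-1)<16)&(Z>(21 if c=="top" else 19))
        print(c,"div",A0,k.sum(),np.round([A[k].mean(),A[k].min(),A[k].max(),L[k].mean()],1))
    k=(A>-40)&(A<320)&(abs(L)<45)&(Z>8)&(Z<30)
    r=cv2.minAreaRect(np.c_[A[k],L[k]].astype(np.float32));print(c,"base",r)
    if c=="side":
        x0,y0=proj(c,[.6265,-.0143,.055])[0].astype(int);print(x0,y0)
        im=cv2.imread("side_l.png")[y0-70:y0+30,x0-90:x0+40];cv2.imwrite("pics/pk.png",cv2.resize(im,(780,600),interpolation=2))
E
```

```text
top pin pts [(np.float64(-26.1), np.float64(-0.6), np.float64(534.7)), (np.float64(-28.5), np.float64(-1.1), np.float64(534.3)), (np.float64(-29.8), np.float64(-3.9), np.float64(547.7)), (np.float64(-21.0), np.float64(-1.7), np.float64(533.2)), (np.float64(-22.7), np.float64(-3.8), np.float64(542.2)), (np.float64(-25.0), np.float64(-4.5), np.float64(543.4)), (np.float64(-27.0), np.float64(-5.7), np.float64(547.3)), (np.float64(-29.1), np.float64(-6.7), np.float64(550.1)), (np.float64(-14.0), np.float64(-0.7), np.float64(522.9)), (np.float64(-15.5), np.float64(-3.7), np.float64(536.9)), (np.float64(-17.8), np.float64(-4.5), np.float64(538.5)), (np.float64(-19.7), np.float64(-6.0), np.float64(544.8)), (np.float64(-22.1), np.float64(-6.3), np.float64(543.4)), (np.float64(-24.0), np.float64(-8.0), np.float64(550.2)), (np.float64(-26.4), np.float64(-8.1), np.float64(547.9)), (np.float64(-28.7), np.float64(-8.7), np.float64(548.4)), (np.float64(-13.5), np.float64(-3.1), np.float64(523.0)), (np.float64(-14.7), np.float64(-6.9), np.float64(542.1)), (np.float64(-16.5), np.float64(-8.9), np.fl
[... 1297 characters left out ...]
3.0), np.float64(69.2)), (np.float64(3.2), np.float64(-4.1), np.float64(60.9)), (np.float64(-0.6), np.float64(-4.3), np.float64(64.1)), (np.float64(-0.6), np.float64(-0.2), np.float64(60.6)), (np.float64(-1.4), np.float64(3.1), np.float64(58.4)), (np.float64(0.2), np.float64(-3.3), np.float64(58.4)), (np.float64(-3.7), np.float64(-3.6), np.float64(61.8))]
side post 0 [ 2.5 -1. ] [27.3 36.3] 0.4 82
side post 240 [240.3  -1.2] [40.1 26.7] 88.6 80
side div 62 22 [61.1 58.  66.6  0.2]
side div 109 18 [106.9 104.2 110.9   0.5]
side div 168 21 [1.675e+02 1.639e+02 1.715e+02 1.000e-01]
side base ((138.03265380859375, -1.1593551635742188), (75.1277847290039, 320.68359375), 89.80654907226562)
297 205
```

View pics/pk.png

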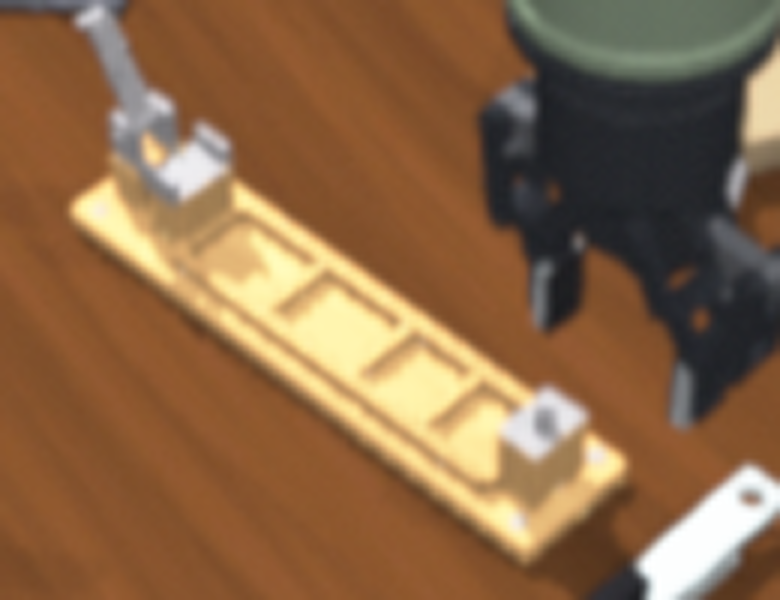

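```bash
python3 - <<'E'
from h import *
go(.4298,-.2077,.12,67)
E
```

```text
k 0 shift [ 0.1629 -0.178  -0.4718] turn [0.0961 0.0005 0.0003] rows>= 4
k 180 shift [ 0.1629 -0.178  -0.4718] turn [-4.039e-01 -4.000e-04  6.000e-04] rows>= 14
```

servo_tool:
  targets:
    - {"x": 0.03,"y": -0.04,"z": -0.12,"wx": 0.025,"wy": 0.0005,"wz": 0.0003}
    - {"x": 0.07,"y": -0.09,"z": -0.24,"wx": 0.05,"wy": 0.0005,"wz": 0.0003}
    - {"x": 0.12,"y": -0.135,"z": -0.36,"wx": 0.075,"wy": 0.0005,"wz": 0.0003}
    - {"x": 0.16,"y": -0.178,"z": -0.472,"wx": 0.096,"wy": 0.0005,"wz": 0.0003}
    - {"x": 0.163,"y": -0.178,"z": -0.472,"wx": 0.096,"wy": 0.0005,"wz": 0.0003}
    - {"x": 0.163,"y": -0.178,"z": -0.472,"wx": 0.096,"wy": 0.0005,"wz": 0.0003}
    - {"x": 0.163,"y": -0.178,"z": -0.472,"wx": 0.096,"wy": 0.0005,"wz": 0.0003}
  grip: 1

```text
clock: 11.22
position: [0.4304, -0.207, 0.1198]
tool_rot: [1.683, 1.57, 1.284]
force: [-0.2, 0.1, -1.2]
grip_width: 0.0852
```

```bash
python3 - <<'E'
from h import *
where(); go(.4298,-.2077,.014,67)
E
```

```text
t 11.22 pos [ 0.4304 -0.207   0.1198] x [ 0.     0.001 -1.   ] yhead 67.15 q [ 0.9   0.56 -0.76  2.05  0.57  0.75  0.96] F [-0.2  0.1 -1.2] w 0.0852
k 0 shift [ 0.2645 -0.0025 -0.0007] turn [ 0.0004 -0.     -0.0002] rows>= 2
k 180 shift [ 0.2645 -0.0025 -0.0007] turn [-4.996e-01  2.000e-04 -0.000e+00] rows>= 17
```

servo_tool:
  targets:
    - {"x": 0.13,"y": -0.0025,"z": -0.001,"wx": 0,"wy": 0,"wz": 0}
    - {"x": 0.25,"y": -0.0025,"z": -0.001,"wx": 0,"wy": 0,"wz": 0}
    - {"x": 0.27,"y": -0.0025,"z": -0.001,"wx": 0,"wy": 0,"wz": 0}
    - {"x": 0.27,"y": -0.0025,"z": -0.001,"wx": 0,"wy": 0,"wz": 0}
    - {"x": 0.27,"y": -0.0025,"z": -0.001,"wx": 0,"wy": 0,"wz": 0}

```text
clock: 11.85
position: [0.4306, -0.208, 0.0133]
tool_rot: [0.405, 1.569, 0.006]
force: [0.1, 0.4, -0.5]
grip_width: 0.0852
```

servo_tool:
  targets:
    - {"x": 0,"y": 0,"z": 0,"wx": 0,"wy": 0,"wz": 0}
    - {"x": 0,"y": 0,"z": 0,"wx": 0,"wy": 0,"wz": 0}
    - {"x": 0,"y": 0,"z": 0,"wx": 0,"wy": 0,"wz": 0}
    - {"x": 0,"y": 0,"z": 0,"wx": 0,"wy": 0,"wz": 0}
    - {"x": 0,"y": 0,"z": 0,"wx": 0,"wy": 0,"wz": 0}
    - {"x": 0,"y": 0,"z": 0,"wx": 0,"wy": 0,"wz": 0}
    - {"x": 0,"y": 0,"z": 0,"wx": 0,"wy": 0,"wz": 0}
  grip: -1
  squeeze: 70

```text
clock: 12.72
position: [0.4308, -0.2082, 0.0139]
tool_rot: [0.092, 1.568, -0.307]
force: [-3.3, 0.3, 16.7]
grip_width: 0.0345
```

```bash
python3 - <<'E'
from h import *
where(); 
pin=np.array([.62676,-.0126]);a=np.radians(11.9);u=np.array([-np.sin(a),np.cos(a)])
for k in(37,83,136,196):print(k,np.round(pin+u*k/1e3,4))
p=pin+u*.083;go(*p,.12,11.9)
E
```

```text
t 12.72 pos [ 0.4308 -0.2082  0.0139] x [ 0.003 -0.001 -1.   ] yhead 67.15 q [ 0.77  0.73 -0.59  2.1   0.79  0.54  0.77] F [-3.3  0.3 16.7] w 0.0345
37 [0.6191 0.0236]
83 [0.6096 0.0686]
136 [0.5987 0.1205]
196 [0.5863 0.1792]
k 0 shift [-0.2646  0.8113  0.144 ] turn [ 0.1535  0.0004 -0.0003] rows>= 6
k 180 shift [-0.2646  0.8113  0.144 ] turn [-3.465e-01  3.000e-04  5.000e-04] rows>= 12
```

servo_tool:
  targets:
    - {"x": -0.1,"y": 0,"z": 0,"wx": 0,"wy": 0,"wz": 0}
    - {"x": -0.22,"y": 0.05,"z": 0.01,"wx": 0,"wy": 0,"wz": 0}
    - {"x": -0.265,"y": 0.18,"z": 0.03,"wx": 0.02,"wy": 0,"wz": 0}
    - {"x": -0.265,"y": 0.32,"z": 0.06,"wx": 0.045,"wy": 0,"wz": 0}
    - {"x": -0.265,"y": 0.46,"z": 0.085,"wx": 0.07,"wy": 0.0002,"wz": 0}
    - {"x": -0.265,"y": 0.6,"z": 0.11,"wx": 0.1,"wy": 0.0003,"wz": 0}
    - {"x": -0.265,"y": 0.72,"z": 0.13,"wx": 0.125,"wy": 0.0004,"wz": -0.0003}
    - {"x": -0.265,"y": 0.81,"z": 0.143,"wx": 0.1535,"wy": 0.0004,"wz": -0.0003}
    - {"x": -0.265,"y": 0.81,"z": 0.143,"wx": 0.1535,"wy": 0.0004,"wz": -0.0003}
    - {"x": -0.265,"y": 0.81,"z": 0.143,"wx": 0.1535,"wy": 0.0004,"wz": -0.0003}

```text
clock: 13.98
position: [0.6085, 0.0678, 0.1197]
tool_rot: [-1.295, 1.569, -2.657]
force: [-0.1, -0.7, -2.7]
grip_width: 0.0346
```

```bash
python3 - <<'E'
from h import *
where(); go(.6098,.0678,.050,11.9)
E
```

```text
t 13.97 pos [0.6085 0.0678 0.1197] x [-0.001 -0.001 -1.   ] yhead 11.97 q [ 0.13  0.68 -0.5   1.71  0.4   0.86 -0.34] F [-0.1 -0.7 -2.7] w 0.0346
k 0 shift [0.1742 0.0035 0.0006] turn [0.0002 0.0001 0.0002] rows>= 2
k 180 shift [0.1742 0.0035 0.0006] turn [-4.998e-01 -4.000e-04  1.000e-04] rows>= 17
```

Go to just above rail height (block bottom ≈ 30 mm), check, then down.

servo_tool:
  targets:
    - {"x": 0.08,"y": 0.0035,"z": 0.0006,"wx": 0,"wy": 0,"wz": 0.0002}
    - {"x": 0.15,"y": 0.0035,"z": 0.0006,"wx": 0,"wy": 0,"wz": 0.0002}
    - {"x": 0.19,"y": 0.0035,"z": 0.0006,"wx": 0,"wy": 0,"wz": 0.0002}
    - {"x": 0.19,"y": 0.0035,"z": 0.0006,"wx": 0,"wy": 0,"wz": 0.0002}
    - {"x": 0.19,"y": 0.0035,"z": 0.0006,"wx": 0,"wy": 0,"wz": 0.0002}

```text
clock: 14.6
position: [0.6103, 0.0677, 0.0447]
tool_rot: [1.077, 1.57, -0.285]
force: [0.0, 0.3, -3.1]
grip_width: 0.0348
```

```bash
python3 - <<'E'
from h import *
where(); go(.6098,.0678,.029,11.9)
a=np.radians(11.9);u=np.array([-np.sin(a),np.cos(a)]);n=np.array([np.cos(a),np.sin(a)]);pin=np.array([.62676,-.0126])
for c in("top","side"):
    im,d=bot.grab_frame(c);P,_=pts(c,d);q=P[:,:2]-pin;A=q@u*1e3;L=q@n*1e3;Z=P[:,2]*1e3
    k=(A>40)&(A<130)&(abs(L)<24)&(Z>50)&(Z<72); 
    if k.sum()>5: print(c,k.sum(),np.round([A[k].min(),A[k].max(),L[k].min(),L[k].max(),np.median(Z[k])],1))
    if c=="side":
        x0,y0=proj(c,[.61,.068,.055])[0].astype(int)
        cv2.imwrite("pics/pl1.png",cv2.resize(im[y0-40:y0+40,x0-50:x0+50,::-1],(750,600),interpolation=2))
E
```

```text
t 14.6 pos [0.6103 0.0677 0.0447] x [ 0.001 -0.    -1.   ] yhead 11.96 q [ 0.09  0.78 -0.45  1.74  0.47  0.73 -0.39] F [ 0.   0.3 -3.1] w 0.0348
k 0 shift [ 0.0393 -0.0013 -0.0006] turn [ 0.0002  0.0001 -0.0002] rows>= 1
k 180 shift [ 0.0393 -0.0013 -0.0006] turn [-4.998e-01  2.000e-04  1.000e-04] rows>= 17
side 128 [ 61.9  93.9 -23.6  23.3  62.8]
```

View pics/pl1.png

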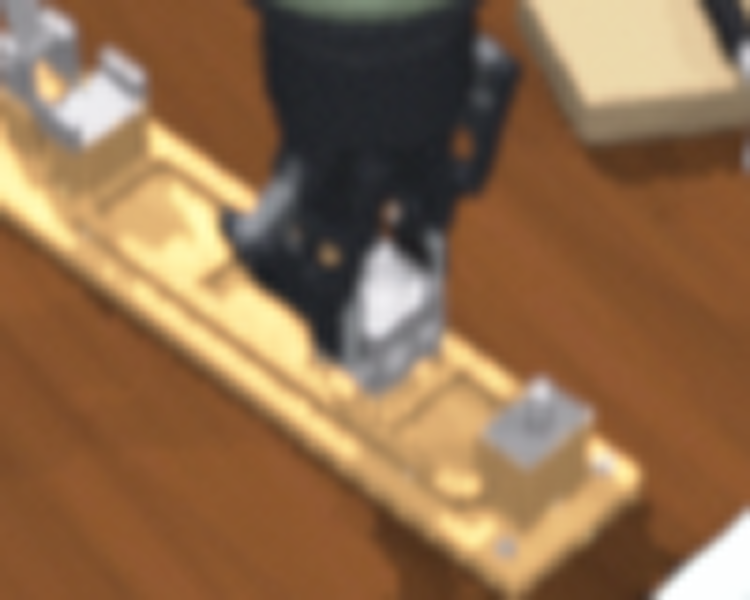

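servo_tool:
  targets:
    - {"x": 0.01,"y": -0.001,"z": 0,"wx": 0,"wy": 0,"wz": 0}
    - {"x": 0.018,"y": -0.001,"z": 0,"wx": 0,"wy": 0,"wz": 0}
    - {"x": 0.024,"y": -0.001,"z": 0,"wx": 0,"wy": 0,"wz": 0}
    - {"x": 0.024,"y": -0.001,"z": 0,"wx": 0,"wy": 0,"wz": 0}

```text
clock: 15.2
position: [0.6099, 0.0678, 0.0349]
tool_rot: [1.015, 1.57, -0.347]
force: [0.6, -0.2, -2.5]
grip_width: 0.0344
```

```bash
python3 - <<'E'
from h import *
where(); print(bot.observe()["moment"])
E
```

```text
t 15.2 pos [0.6099 0.0678 0.0349] x [ 0.001 -0.    -1.   ] yhead 11.97 q [ 0.09  0.79 -0.44  1.74  0.48  0.71 -0.4 ] F [ 0.6 -0.2 -2.5] w 0.0344
[ 0.05310155 -0.0096457   0.01120047]
```

servo_tool:
  targets:
    - {"x": 0.006,"y": 0,"z": 0,"wx": 0,"wy": 0,"wz": 0}
    - {"x": 0.012,"y": 0,"z": 0,"wx": 0,"wy": 0,"wz": 0}
    - {"x": 0.016,"y": 0,"z": 0,"wx": 0,"wy": 0,"wz": 0}
    - {"x": 0.016,"y": 0,"z": 0,"wx": 0,"wy": 0,"wz": 0}

```text
clock: 15.7
position: [0.6098, 0.0677, 0.0284]
tool_rot: [0.882, 1.57, -0.48]
force: [0.4, -0.5, -3.1]
grip_width: 0.0345
```

```bash
python3 - <<'E'
from h import *
where(); print(bot.observe()["moment"])
E
```

```text
t 15.7 pos [0.6098 0.0677 0.0284] x [ 0.001 -0.    -1.   ] yhead 11.97 q [ 0.08  0.8  -0.43  1.74  0.49  0.7  -0.4 ] F [ 0.4 -0.5 -3.1] w 0.0345
[-0.02486296  0.00950433  0.0124627 ]
```

servo_tool:
  targets:
    - {"x": 0,"y": 0,"z": 0,"wx": 0,"wy": 0,"wz": 0}
    - {"x": 0,"y": 0,"z": 0,"wx": 0,"wy": 0,"wz": 0}
    - {"x": 0,"y": 0,"z": 0,"wx": 0,"wy": 0,"wz": 0}
    - {"x": 0,"y": 0,"z": 0,"wx": 0,"wy": 0,"wz": 0}
    - {"x": -0.08,"y": 0,"z": 0,"wx": 0,"wy": 0,"wz": 0}
    - {"x": -0.2,"y": 0,"z": 0.02,"wx": 0,"wy": 0,"wz": 0}
    - {"x": -0.25,"y": -0.06,"z": 0.16,"wx": 0,"wy": 0,"wz": 0}
    - {"x": -0.25,"y": -0.11,"z": 0.3,"wx": -0.01,"wy": 0,"wz": 0}
    - {"x": -0.25,"y": -0.16,"z": 0.44,"wx": -0.02,"wy": 0,"wz": 0}
    - {"x": -0.25,"y": -0.21,"z": 0.58,"wx": -0.03,"wy": 0,"wz": 0}
    - {"x": -0.25,"y": -0.26,"z": 0.72,"wx": -0.04,"wy": 0,"wz": 0}
    - {"x": -0.25,"y": -0.31,"z": 0.86,"wx": -0.0445,"wy": 0,"wz": 0}
  grip: 1

```text
clock: 17.2
position: [0.5592, -0.2965, 0.1286]
tool_rot: [0.677, 1.57, -0.404]
force: [1.0, -0.0, -0.2]
grip_width: 0.0855
```

```bash
python3 - <<'E'
from h import *
where(); blocks()
a=np.radians(11.9);u=np.array([-np.sin(a),np.cos(a)]);n=np.array([np.cos(a),np.sin(a)]);pin=np.array([.62676,-.0126])
for c in("top","side"):
    P,_=pts(c,np.load(c+"d.npy"));q=P[:,:2]-pin;A=q@u*1e3;L=q@n*1e3;Z=P[:,2]*1e3
    k=(A>40)&(A<130)&(abs(L)<30)&(Z>44)&(Z<60); print(c,k.sum(),cv2.minAreaRect(np.c_[A[k],L[k]].astype(np.float32)),np.median(Z[k]))
go(.5525,-.3798,.10,28)
E
```

```text
t 17.2 pos [ 0.5592 -0.2965  0.1286] x [ 0.001 -0.    -1.   ] yhead 28.06 q [ 0.76  0.71 -0.56  1.64  0.45  0.92  0.52] F [ 1.  -0.  -0.2] w 0.0855
top D1 [ 0.  0.  0.  0.  0.  0. nan] [nan nan]
top D2 [ 0.  0.  0.  0.  0.  0. nan] [nan nan]
top S1 [ 5.82900e-01 -2.11100e-01  5.06000e-02  3.69000e-02 -1.06277e+01
  1.38000e+02  2.07000e-02] [ 0.5817 -0.2104]
top S2 [ 0.  0.  0.  0.  0.  0. nan] [nan nan]
side D1 [ 0.  0.  0.  0.  0.  0. nan] [nan nan]
side D2 [ 5.51900e-01 -3.79400e-01  3.82000e-02  3.62000e-02  2.81503e+01
  2.59000e+02  3.46000e-02] [ 0.5511 -0.3798]
side S1 [ 5.79300e-01 -2.12800e-01  5.10000e-02  3.73000e-02 -1.19508e+01
  1.98000e+02  1.91000e-02] [ 0.5767 -0.2122]
side S2 [ 4.35400e-01 -3.81000e-01  5.20000e-02  3.68000e-02  8.94272e+01
  3.53000e+02  1.89000e-02] [ 0.4349 -0.3829]
top 96 ((82.32593536376953, 0.6245193481445312), (36.03272247314453, 35.75251007080078), 89.30541229248047) 50.41153282292004
side 0 ((0.0, 0.0), (0.0, 0.0), 0.0) nan
k 0 shift [ 0.0704 -0.0998  0.1664] turn [-0.0013  0.0004  0.0003] rows>= 2
k 180 shift [ 0.0704 -0.0998  0.1664] turn [ 0.4987  0.0005 -0.0006] rows>= 17
  return _methods._mean(a, axis=axis, dtype=dtype,
  ret = ret.dtype.type(ret / rcount)
h.py:19: RuntimeWarning: Mean of empty slice.
  return np.round([cx,cy,w,h,a,len(Q),np.median(Q[:,2])],4),np.round(Q[:,:2].mean(0),4)
  ret = um.true_divide(
```

servo_tool:
  targets:
    - {"x": 0,"y": -0.06,"z": 0.1,"wx": 0,"wy": 0,"wz": 0}
    - {"x": 0.05,"y": -0.1,"z": 0.166,"wx": 0,"wy": 0,"wz": 0}
    - {"x": 0.07,"y": -0.1,"z": 0.166,"wx": 0,"wy": 0,"wz": 0}
    - {"x": 0.18,"y": -0.1,"z": 0.166,"wx": 0,"wy": 0,"wz": 0}
    - {"x": 0.28,"y": -0.1,"z": 0.166,"wx": 0,"wy": 0,"wz": 0}
    - {"x": 0.287,"y": -0.1,"z": 0.166,"wx": 0,"wy": 0,"wz": 0}
    - {"x": 0.287,"y": -0.1,"z": 0.166,"wx": 0,"wy": 0,"wz": 0}

```text
clock: 18.18
position: [0.5532, -0.3795, 0.0147]
tool_rot: [-0.36, 1.567, -1.45]
force: [0.2, 0.2, 1.2]
grip_width: 0.0853
```

servo_tool:
  targets:
    - {"x": 0,"y": 0,"z": 0,"wx": 0,"wy": 0,"wz": 0}
    - {"x": 0,"y": 0,"z": 0,"wx": 0,"wy": 0,"wz": 0}
    - {"x": 0,"y": 0,"z": 0,"wx": 0,"wy": 0,"wz": 0}
    - {"x": 0,"y": 0,"z": 0,"wx": 0,"wy": 0,"wz": 0}
    - {"x": 0,"y": 0,"z": 0,"wx": 0,"wy": 0,"wz": 0}
    - {"x": 0,"y": 0,"z": 0,"wx": 0,"wy": 0,"wz": 0}
    - {"x": 0,"y": 0,"z": 0,"wx": 0,"wy": 0,"wz": 0}
  grip: -1
  squeeze: 70

```text
clock: 19.05
position: [0.5535, -0.3798, 0.0157]
tool_rot: [-0.194, 1.566, -1.284]
force: [-2.6, 1.4, 10.7]
grip_width: 0.0345
```

```bash
python3 - <<'E'
from h import *
where(); go(.6191,.0236,.12,11.9)
E
```

```text
t 19.05 pos [ 0.5535 -0.3798  0.0157] x [ 0.001 -0.004 -1.   ] yhead 27.55 q [ 0.81  0.9  -0.49  1.58  0.54  0.8   0.58] F [-2.6  1.4 10.7] w 0.0345
k 0 shift [-0.2647  0.6115 -0.8172] turn [0.0435 0.0007 0.    ] rows>= 7
k 180 shift [-0.2647  0.6115 -0.8172] turn [-4.565e-01 -1.000e-04  1.000e-03] rows>= 16
```

servo_tool:
  targets:
    - {"x": -0.1,"y": 0,"z": 0,"wx": 0,"wy": 0,"wz": 0}
    - {"x": -0.22,"y": 0.02,"z": -0.03,"wx": 0,"wy": 0,"wz": 0}
    - {"x": -0.265,"y": 0.1,"z": -0.14,"wx": 0,"wy": 0,"wz": 0}
    - {"x": -0.265,"y": 0.19,"z": -0.26,"wx": 0.01,"wy": 0,"wz": 0}
    - {"x": -0.265,"y": 0.28,"z": -0.38,"wx": 0.015,"wy": 0,"wz": 0}
    - {"x": -0.265,"y": 0.37,"z": -0.5,"wx": 0.02,"wy": 0,"wz": 0}
    - {"x": -0.265,"y": 0.46,"z": -0.62,"wx": 0.03,"wy": 0,"wz": 0}
    - {"x": -0.265,"y": 0.55,"z": -0.74,"wx": 0.035,"wy": 0.0005,"wz": 0}
    - {"x": -0.265,"y": 0.61,"z": -0.817,"wx": 0.0435,"wy": 0.0007,"wz": 0}
    - {"x": -0.265,"y": 0.6115,"z": -0.817,"wx": 0.0435,"wy": 0.0007,"wz": 0}
    - {"x": -0.265,"y": 0.6115,"z": -0.817,"wx": 0.0435,"wy": 0.0007,"wz": 0}

```text
clock: 20.42
position: [0.6189, 0.0228, 0.1199]
tool_rot: [-1.03, 1.57, -2.393]
force: [-0.3, -0.9, -3.4]
grip_width: 0.0345
```

```bash
python3 - <<'E'
from h import *
where(); go(.6191,.0236,.045,11.9)
E
```

```text
t 20.43 pos [0.6189 0.0228 0.1199] x [-0.001 -0.001 -1.   ] yhead 11.89 q [ 0.2   0.69 -0.49  1.69  0.4   0.87 -0.26] F [-0.3 -0.9 -3.4] w 0.0345
k 0 shift [ 0.1874  0.001  -0.0019] turn [-0.      0.0001  0.0001] rows>= 2
k 180 shift [ 0.1874  0.001  -0.0019] turn [ 5.e-01  2.e-04 -1.e-04] rows>= 17
```

servo_tool:
  targets:
    - {"x": 0.09,"y": 0.001,"z": -0.002,"wx": 0,"wy": 0,"wz": 0}
    - {"x": 0.17,"y": 0.001,"z": -0.002,"wx": 0,"wy": 0,"wz": 0}
    - {"x": 0.195,"y": 0.0005,"z": -0.002,"wx": 0,"wy": 0,"wz": 0}
    - {"x": 0.205,"y": 0.0005,"z": -0.002,"wx": 0,"wy": 0,"wz": 0}
    - {"x": 0.21,"y": 0.0005,"z": -0.002,"wx": 0,"wy": 0,"wz": 0}
    - {"x": 0.21,"y": 0.0005,"z": -0.002,"wx": 0,"wy": 0,"wz": 0}

```text
clock: 21.18
position: [0.6193, 0.0235, 0.0366]
tool_rot: [0.208, 1.57, -1.156]
force: [0.1, -0.2, -3.3]
grip_width: 0.0344
```

```bash
python3 - <<'E'
from h import *
where(); go(.6191,.0236,.0302,11.9)
E
```

```text
t 21.18 pos [0.6193 0.0235 0.0366] x [ 0.    -0.001 -1.   ] yhead 11.88 q [ 0.16  0.8  -0.44  1.72  0.48  0.73 -0.32] F [ 0.1 -0.2 -3.3] w 0.0344
k 0 shift [ 0.016  -0.0004 -0.0004] turn [-0.      0.0001 -0.    ] rows>= 1
k 180 shift [ 0.016  -0.0004 -0.0004] turn [ 5.e-01 -0.e+00 -2.e-04] rows>= 17
```

servo_tool:
  targets:
    - {"x": 0.006,"y": 0,"z": 0,"wx": 0,"wy": 0,"wz": 0}
    - {"x": 0.012,"y": 0,"z": 0,"wx": 0,"wy": 0,"wz": 0}
    - {"x": 0.016,"y": 0,"z": 0,"wx": 0,"wy": 0,"wz": 0}
    - {"x": 0.016,"y": 0,"z": 0,"wx": 0,"wy": 0,"wz": 0}

```text
clock: 21.68
position: [0.6192, 0.0235, 0.03]
tool_rot: [-0.301, 1.57, -1.664]
force: [-1.3, 0.5, -3.8]
grip_width: 0.0344
```

servo_tool:
  targets:
    - {"x": 0,"y": 0,"z": 0,"wx": 0,"wy": 0,"wz": 0}
    - {"x": 0,"y": 0,"z": 0,"wx": 0,"wy": 0,"wz": 0}
    - {"x": 0,"y": 0,"z": 0,"wx": 0,"wy": 0,"wz": 0}
    - {"x": 0,"y": 0,"z": 0,"wx": 0,"wy": 0,"wz": 0}
    - {"x": -0.08,"y": 0,"z": 0,"wx": 0,"wy": 0,"wz": 0}
    - {"x": -0.2,"y": 0,"z": 0.02,"wx": 0,"wy": 0,"wz": 0}
    - {"x": -0.25,"y": -0.03,"z": 0.16,"wx": 0,"wy": 0,"wz": 0}
    - {"x": -0.25,"y": -0.06,"z": 0.3,"wx": 0,"wy": 0,"wz": 0}
    - {"x": -0.25,"y": -0.1,"z": 0.44,"wx": 0,"wy": 0,"wz": 0}
    - {"x": -0.25,"y": -0.1,"z": 0.44,"wx": 0,"wy": 0,"wz": 0}
  grip: 1

```text
clock: 22.92
position: [0.6152, -0.1627, 0.1298]
tool_rot: [-0.467, 1.568, -1.838]
force: [0.0, 0.5, -0.3]
grip_width: 0.0856
```

```bash
python3 -W ignore - <<'E'
from h import *
where(); blocks()
a=np.radians(11.9);u=np.array([-np.sin(a),np.cos(a)]);n=np.array([np.cos(a),np.sin(a)]);pin=np.array([.62676,-.0126])
for c in("top","side"):
    P,_=pts(c,np.load(c+"d.npy"));q=P[:,:2]-pin;A=q@u*1e3;L=q@n*1e3;Z=P[:,2]*1e3
    for lo,hi in((16,61),(62,110)):
        k=(A>lo)&(A<hi)&(abs(L)<30)&(Z>44)&(Z<60); print(c,k.sum(),cv2.minAreaRect(np.c_[A[k],L[k]].astype(np.float32)),np.median(Z[k]))
go(.581,-.2115,.12,78.5)
E
```

```text
t 22.93 pos [ 0.6152 -0.1627  0.1298] x [-0.001 -0.003 -1.   ] yhead 11.48 q [ 0.49  0.7  -0.49  1.64  0.4   0.91  0.04] F [ 0.   0.5 -0.3] w 0.0856
top D1 [ 0.  0.  0.  0.  0.  0. nan] [nan nan]
top D2 [ 0.  0.  0.  0.  0.  0. nan] [nan nan]
top S1 [ 0.  0.  0.  0.  0.  0. nan] [nan nan]
top S2 [ 4.3750e-01 -3.9540e-01  3.5700e-02  2.3200e-02  5.8756e+00  6.8000e+01
  2.1400e-02] [ 0.438  -0.3951]
side D1 [ 0.  0.  0.  0.  0.  0. nan] [nan nan]
side D2 [ 0.  0.  0.  0.  0.  0. nan] [nan nan]
side S1 [ 5.79900e-01 -2.12400e-01  5.18000e-02  3.80000e-02 -1.17035e+01
  2.06000e+02  1.90000e-02] [ 0.5771 -0.2121]
side S2 [ 4.35400e-01 -3.81200e-01  5.18000e-02  3.73000e-02  8.96055e+01
  3.62000e+02  1.89000e-02] [ 0.435  -0.3825]
top 100 ((37.10688781738281, 1.2579174041748047), (35.572689056396484, 36.30752944946289), 1.0216392278671265) 50.11860017574642
top 95 ((82.33657836914062, 1.1838321685791016), (36.121219635009766, 35.65162658691406), 88.29878234863281) 50.25142119552076
side 142 ((37.50824737548828, -1.8282546997070312), (37.72821044921875, 38.47426223754883), 0.45128700137138367) 47.54183328218812
side 111 ((82.1069107055664, -2.8727073669433594), (37.30335235595703, 37.231685638427734), 89.3306884765625) 47.23192741843345
k 0 shift [ 0.0253 -0.114   0.1153] turn [-0.1852  0.      0.    ] rows>= 7
k 180 shift [ 0.0253 -0.114   0.1153] turn [ 0.3148  0.     -0.    ] rows>= 11
```

servo_tool:
  targets:
    - {"x": 0.01,"y": -0.02,"z": 0.02,"wx": -0.028,"wy": 0,"wz": 0}
    - {"x": 0.02,"y": -0.05,"z": 0.05,"wx": -0.056,"wy": 0,"wz": 0}
    - {"x": 0.025,"y": -0.08,"z": 0.08,"wx": -0.084,"wy": 0,"wz": 0}
    - {"x": 0.025,"y": -0.114,"z": 0.115,"wx": -0.112,"wy": 0,"wz": 0}
    - {"x": 0.025,"y": -0.114,"z": 0.115,"wx": -0.14,"wy": 0,"wz": 0}
    - {"x": 0.025,"y": -0.114,"z": 0.115,"wx": -0.168,"wy": 0,"wz": 0}
    - {"x": 0.025,"y": -0.114,"z": 0.115,"wx": -0.186,"wy": 0,"wz": 0}
    - {"x": 0.025,"y": -0.114,"z": 0.115,"wx": -0.186,"wy": 0,"wz": 0}
    - {"x": 0.025,"y": -0.114,"z": 0.115,"wx": -0.186,"wy": 0,"wz": 0}

```text
clock: 24.15
position: [0.5812, -0.2105, 0.1202]
tool_rot: [-0.955, 1.571, -1.153]
force: [0.1, -0.3, 0.9]
grip_width: 0.0854
```

```bash
python3 -W ignore - <<'E'
from h import *
where(); go(.5813,-.2117,.0110,78.7)
E
```

```text
t 24.15 pos [ 0.5812 -0.2105  0.1202] x [ 0. -0. -1.] yhead 78.7 q [ 0.75  0.76 -0.77  1.68  0.62  0.96  1.12] F [ 0.1 -0.3  0.9] w 0.0854
k 0 shift [ 0.273  -0.0028  0.0008] turn [-0.  0.  0.] rows>= 2
k 180 shift [ 0.273  -0.0028  0.0008] turn [ 0.5  0.  -0. ] rows>= 17
```

servo_tool:
  targets:
    - {"x": 0.12,"y": -0.003,"z": 0.001,"wx": 0,"wy": 0,"wz": 0}
    - {"x": 0.24,"y": -0.003,"z": 0.001,"wx": 0,"wy": 0,"wz": 0}
    - {"x": 0.273,"y": -0.003,"z": 0.001,"wx": 0,"wy": 0,"wz": 0}
    - {"x": 0.273,"y": -0.003,"z": 0.001,"wx": 0,"wy": 0,"wz": 0}
    - {"x": 0.273,"y": -0.003,"z": 0.001,"wx": 0,"wy": 0,"wz": 0}

```text
clock: 24.78
position: [0.5824, -0.2119, 0.0128]
tool_rot: [-0.113, 1.568, -0.311]
force: [-0.2, -0.3, 1.2]
grip_width: 0.0855
```

servo_tool:
  targets:
    - {"x": 0,"y": 0,"z": 0,"wx": 0,"wy": 0,"wz": 0}
    - {"x": 0,"y": 0,"z": 0,"wx": 0,"wy": 0,"wz": 0}
    - {"x": 0,"y": 0,"z": 0,"wx": 0,"wy": 0,"wz": 0}
    - {"x": 0,"y": 0,"z": 0,"wx": 0,"wy": 0,"wz": 0}
    - {"x": 0,"y": 0,"z": 0,"wx": 0,"wy": 0,"wz": 0}
    - {"x": 0,"y": 0,"z": 0,"wx": 0,"wy": 0,"wz": 0}
    - {"x": 0,"y": 0,"z": 0,"wx": 0,"wy": 0,"wz": 0}
  grip: -1
  squeeze: 70

```text
clock: 25.65
position: [0.5826, -0.2121, 0.0136]
tool_rot: [-0.258, 1.568, -0.456]
force: [-4.6, 0.0, 11.9]
grip_width: 0.0335
```

```bash
python3 -W ignore - <<'E'
from h import *
where(); go(.5863,.1792,.12,11.9); go(.5987,.1205,.12,11.9)
E
```

```text
t 25.65 pos [ 0.5826 -0.2121  0.0136] x [ 0.003 -0.001 -1.   ] yhead 78.66 q [ 0.7   0.89 -0.68  1.72  0.75  0.8   1.03] F [-4.6  0.  11.9] w 0.0335
k 0 shift [-0.2672  0.9607 -0.1826] turn [ 0.1854  0.0005 -0.0002] rows>= 7
k 180 shift [-0.2672  0.9607 -0.1826] turn [-3.146e-01  2.000e-04  5.000e-04] rows>= 11
k 0 shift [-0.2669  0.8229 -0.1234] turn [ 0.1854  0.0005 -0.0002] rows>= 7
k 180 shift [-0.2669  0.8229 -0.1234] turn [-3.146e-01  2.000e-04  5.000e-04] rows>= 11
```

servo_tool:
  targets:
    - {"x": -0.1,"y": 0,"z": 0,"wx": 0,"wy": 0,"wz": 0}
    - {"x": -0.22,"y": 0.05,"z": -0.01,"wx": 0,"wy": 0,"wz": 0}
    - {"x": -0.267,"y": 0.17,"z": -0.03,"wx": 0.02,"wy": 0,"wz": 0}
    - {"x": -0.267,"y": 0.3,"z": -0.05,"wx": 0.045,"wy": 0,"wz": 0}
    - {"x": -0.267,"y": 0.43,"z": -0.07,"wx": 0.07,"wy": 0,"wz": 0}
    - {"x": -0.267,"y": 0.56,"z": -0.09,"wx": 0.095,"wy": 0,"wz": 0}
    - {"x": -0.267,"y": 0.68,"z": -0.11,"wx": 0.12,"wy": 0.0003,"wz": 0}
    - {"x": -0.267,"y": 0.77,"z": -0.12,"wx": 0.148,"wy": 0.0005,"wz": 0}
    - {"x": -0.267,"y": 0.82,"z": -0.123,"wx": 0.175,"wy": 0.0005,"wz": -0.0002}
    - {"x": -0.267,"y": 0.82,"z": -0.123,"wx": 0.1854,"wy": 0.0005,"wz": -0.0002}
    - {"x": -0.267,"y": 0.82,"z": -0.123,"wx": 0.1854,"wy": 0.0005,"wz": -0.0002}

```text
clock: 27.02
position: [0.5984, 0.1195, 0.1199]
tool_rot: [-1.161, 1.57, -2.523]
force: [-0.7, -1.0, -2.1]
grip_width: 0.0335
```

```bash
python3 -W ignore - <<'E'
from h import *
where(); go(.599,.1192,.035,11.9)
im,d=bot.grab_frame("side");x0,y0=proj("side",[.60,.119,.11])[0].astype(int)
cv2.imwrite("pics/pl3.png",cv2.resize(im[y0-40:y0+40,x0-50:x0+50,::-1],(750,600),interpolation=2))
E
```

```text
t 27.02 pos [0.5984 0.1195 0.1199] x [-0.001 -0.    -1.   ] yhead 11.97 q [ 0.04  0.67 -0.5   1.71  0.41  0.86 -0.43] F [-0.7 -1.  -2.1] w 0.0335
k 0 shift [0.2122 0.0016 0.0009] turn [0.0002 0.0001 0.0001] rows>= 2
k 180 shift [0.2122 0.0016 0.0009] turn [-4.998e-01 -2.000e-04  1.000e-04] rows>= 17
```

Bottom is TCP−13.6 mm; lower to about 6 mm inside the rails and check the force.

servo_tool:
  targets:
    - {"x": 0.1,"y": 0.0015,"z": 0.001,"wx": 0,"wy": 0,"wz": 0}
    - {"x": 0.19,"y": 0.0015,"z": 0.001,"wx": 0,"wy": 0,"wz": 0}
    - {"x": 0.203,"y": 0.001,"z": 0.001,"wx": 0,"wy": 0,"wz": 0}
    - {"x": 0.21,"y": 0.001,"z": 0.001,"wx": 0,"wy": 0,"wz": 0}
    - {"x": 0.215,"y": 0.001,"z": 0.001,"wx": 0,"wy": 0,"wz": 0}
    - {"x": 0.215,"y": 0.001,"z": 0.001,"wx": 0,"wy": 0,"wz": 0}

```text
clock: 27.82
position: [0.5991, 0.1187, 0.0344]
tool_rot: [-0.307, 1.571, -1.668]
force: [0.4, 0.9, -1.8]
grip_width: 0.034
```

```bash
python3 -W ignore - <<'E'
from h import *
where(); go(.599,.1192,.028,11.9)
E
```

```text
t 27.82 pos [0.5991 0.1187 0.0344] x [-0. -0. -1.] yhead 12.01 q [ 0.    0.79 -0.44  1.75  0.48  0.71 -0.49] F [ 0.4  0.9 -1.8] w 0.034
k 0 shift [ 0.016  -0.     -0.0012] turn [0.0003 0.     0.    ] rows>= 1
k 180 shift [ 0.016  -0.     -0.0012] turn [-4.997e-01 -0.000e+00  1.000e-04] rows>= 17
```

servo_tool:
  targets:
    - {"x": 0.006,"y": 0,"z": -0.001,"wx": 0,"wy": 0,"wz": 0}
    - {"x": 0.012,"y": 0,"z": -0.001,"wx": 0,"wy": 0,"wz": 0}
    - {"x": 0.016,"y": 0,"z": -0.001,"wx": 0,"wy": 0,"wz": 0}
    - {"x": 0.016,"y": 0,"z": -0.001,"wx": 0,"wy": 0,"wz": 0}

```text
clock: 28.32
position: [0.599, 0.1191, 0.0279]
tool_rot: [-0.759, 1.57, -2.12]
force: [0.1, 0.1, -2.3]
grip_width: 0.0336
```

servo_tool:
  targets:
    - {"x": 0,"y": 0,"z": 0,"wx": 0,"wy": 0,"wz": 0}
    - {"x": 0,"y": 0,"z": 0,"wx": 0,"wy": 0,"wz": 0}
    - {"x": 0,"y": 0,"z": 0,"wx": 0,"wy": 0,"wz": 0}
    - {"x": 0,"y": 0,"z": 0,"wx": 0,"wy": 0,"wz": 0}
    - {"x": -0.1,"y": 0,"z": 0,"wx": 0,"wy": 0,"wz": 0}
    - {"x": -0.22,"y": 0,"z": 0.02,"wx": 0,"wy": 0,"wz": 0}
    - {"x": -0.25,"y": -0.08,"z": 0.15,"wx": 0.005,"wy": 0,"wz": 0}
    - {"x": -0.25,"y": -0.15,"z": 0.29,"wx": 0.01,"wy": 0,"wz": 0}
    - {"x": -0.25,"y": -0.22,"z": 0.43,"wx": 0.02,"wy": 0,"wz": 0}
    - {"x": -0.25,"y": -0.29,"z": 0.57,"wx": 0.03,"wy": 0,"wz": 0}
    - {"x": -0.25,"y": -0.36,"z": 0.7,"wx": 0.035,"wy": 0,"wz": 0}
    - {"x": -0.25,"y": -0.43,"z": 0.83,"wx": 0.035,"wy": 0,"wz": 0}
  grip: 1

```text
clock: 29.82
position: [0.4992, -0.2432, 0.1282]
tool_rot: [0.314, 1.57, -1.267]
force: [1.0, -0.1, -0.0]
grip_width: 0.0853
```

```bash
python3 -W ignore - <<'E'
from h import *
where(); blocks()
a=np.radians(11.9);u=np.array([-np.sin(a),np.cos(a)]);n=np.array([np.cos(a),np.sin(a)]);pin=np.array([.62676,-.0126])
for c in("top","side"):
    P,_=pts(c,np.load(c+"d.npy"));q=P[:,:2]-pin;A=q@u*1e3;L=q@n*1e3;Z=P[:,2]*1e3
    for lo,hi,z in((16,61,44),(62,105,44),(107,168,30)):
        k=(A>lo)&(A<hi)&(abs(L)<30)&(Z>z)&(Z<60); print(c,k.sum(),cv2.minAreaRect(np.c_[A[k],L[k]].astype(np.float32)),np.percentile(Z[k],[50,80]))
go(.4360,-.3812,.12,-.6)
E
```

```text
t 29.82 pos [ 0.4992 -0.2432  0.1282] x [ 0.    -0.001 -1.   ] yhead -0.61 q [ 0.67  0.58 -0.45  1.86  0.35  0.78  0.02] F [ 1.  -0.1 -0. ] w 0.0853
top D1 [ 0.  0.  0.  0.  0.  0. nan] [nan nan]
top D2 [ 0.  0.  0.  0.  0.  0. nan] [nan nan]
top S1 [ 0.  0.  0.  0.  0.  0. nan] [nan nan]
top S2 [ 0.  0.  0.  0.  0.  0. nan] [nan nan]
side D1 [ 0.  0.  0.  0.  0.  0. nan] [nan nan]
side D2 [ 0.  0.  0.  0.  0.  0. nan] [nan nan]
side S1 [ 0.  0.  0.  0.  0.  0. nan] [nan nan]
side S2 [ 4.35200e-01 -3.81100e-01  5.19000e-02  3.69000e-02  8.91715e+01
  3.72000e+02  1.90000e-02] [ 0.4348 -0.3823]
top 102 ((37.270355224609375, 1.0900192260742188), (35.568973541259766, 35.76249694824219), 0.2921401858329773) [51.47815593 53.65621788]
top 96 ((82.37471771240234, 1.2151813507080078), (35.63896179199219, 35.63777160644531), 88.51569366455078) [50.13285119 52.62147642]
top 142 ((138.46519470214844, 0.25421142578125), (52.65000534057617, 56.36444854736328), 88.65386962890625) [34.68487762 38.29205156]
side 71 ((37.29130172729492, -10.888580322265625), (37.2929801940918, 22.153005599975586), 1.6407233476638794) [47.31158601 49.0843791 ]
side 33 ((80.62579345703125, -18.228797912597656), (10.850264549255371, 35.31189727783203), 74.4623794555664) [47.60920692 49.54175641]
side 9 ((121.74192810058594, -17.6905574798584), (8.331877708435059, 25.827312469482422), 87.63805389404297) [33.47798873 34.17971655]
k 0 shift [ 0.0207 -0.1465  0.3354] turn [-0.0013  0.0005  0.0003] rows>= 3
k 180 shift [ 0.0207 -0.1465  0.3354] turn [ 4.987e-01  4.000e-04 -7.000e-04] rows>= 17
```

servo_tool:
  targets:
    - {"x": 0,"y": -0.06,"z": 0.13,"wx": 0,"wy": 0,"wz": 0}
    - {"x": 0,"y": -0.11,"z": 0.26,"wx": 0,"wy": 0.0005,"wz": 0.0003}
    - {"x": 0.02,"y": -0.146,"z": 0.335,"wx": 0,"wy": 0.0005,"wz": 0.0003}
    - {"x": 0.03,"y": -0.146,"z": 0.335,"wx": 0,"wy": 0.0005,"wz": 0.0003}
    - {"x": 0.03,"y": -0.146,"z": 0.335,"wx": 0,"wy": 0.0005,"wz": 0.0003}

```text
clock: 30.55
position: [0.4366, -0.3801, 0.1161]
tool_rot: [2.93, 1.57, 1.341]
force: [-0.2, 0.2, -0.0]
grip_width: 0.0859
```

```bash
python3 -W ignore - <<'E'
from h import *
where(); go(.4360,-.3812,.0115,-.6)
E
```

```text
t 30.55 pos [ 0.4366 -0.3801  0.1161] x [ 0.     0.001 -1.   ] yhead -1.02 q [ 0.92  0.63 -0.44  1.8   0.36  0.79  0.29] F [-0.2  0.2 -0. ] w 0.0859
k 0 shift [ 0.2614 -0.0016  0.0031] turn [-0.0012 -0.0002 -0.    ] rows>= 2
k 180 shift [ 0.2614 -0.0016  0.0031] turn [ 4.988e-01 -1.000e-04  2.000e-04] rows>= 17
```

servo_tool:
  targets:
    - {"x": 0.12,"y": -0.002,"z": 0.003,"wx": -0.001,"wy": 0,"wz": 0}
    - {"x": 0.235,"y": -0.002,"z": 0.003,"wx": -0.001,"wy": 0,"wz": 0}
    - {"x": 0.262,"y": -0.002,"z": 0.003,"wx": -0.001,"wy": 0,"wz": 0}
    - {"x": 0.262,"y": -0.002,"z": 0.003,"wx": -0.001,"wy": 0,"wz": 0}
    - {"x": 0.262,"y": -0.002,"z": 0.003,"wx": -0.001,"wy": 0,"wz": 0}

```text
clock: 31.18
position: [0.4368, -0.3815, 0.013]
tool_rot: [1.396, 1.569, -0.186]
force: [0.6, -1.0, 0.2]
grip_width: 0.0852
```

servo_tool:
  targets:
    - {"x": 0,"y": 0,"z": 0,"wx": 0,"wy": 0,"wz": 0}
    - {"x": 0,"y": 0,"z": 0,"wx": 0,"wy": 0,"wz": 0}
    - {"x": 0,"y": 0,"z": 0,"wx": 0,"wy": 0,"wz": 0}
    - {"x": 0,"y": 0,"z": 0,"wx": 0,"wy": 0,"wz": 0}
    - {"x": 0,"y": 0,"z": 0,"wx": 0,"wy": 0,"wz": 0}
    - {"x": 0,"y": 0,"z": 0,"wx": 0,"wy": 0,"wz": 0}
    - {"x": 0,"y": 0,"z": 0,"wx": 0,"wy": 0,"wz": 0}
  grip: -1
  squeeze: 70

```text
clock: 32.05
position: [0.4369, -0.3817, 0.0137]
tool_rot: [1.177, 1.568, -0.406]
force: [-2.4, 1.4, 13.9]
grip_width: 0.0339
```

```bash
python3 -W ignore - <<'E'
from h import *
where(); go(.55,-.05,.125,11.9)
E
```

```text
t 32.05 pos [ 0.4369 -0.3817  0.0137] x [ 0.002 -0.001 -1.   ] yhead -0.66 q [ 0.87  0.78 -0.36  1.84  0.45  0.6   0.21] F [-2.4  1.4 13.9] w 0.0339
k 0 shift [-0.2783  0.2738 -0.8322] turn [-0.0349  0.0002 -0.0003] rows>= 6
k 180 shift [-0.2783  0.2738 -0.8322] turn [ 4.651e-01 -5.000e-04 -3.000e-04] rows>= 16
```

servo_tool:
  targets:
    - {"x": -0.1,"y": 0,"z": 0,"wx": 0,"wy": 0,"wz": 0}
    - {"x": -0.23,"y": 0.01,"z": -0.03,"wx": 0,"wy": 0,"wz": 0}
    - {"x": -0.278,"y": 0.05,"z": -0.15,"wx": 0,"wy": 0,"wz": 0}
    - {"x": -0.278,"y": 0.1,"z": -0.29,"wx": -0.01,"wy": 0,"wz": 0}
    - {"x": -0.278,"y": 0.15,"z": -0.43,"wx": -0.02,"wy": 0,"wz": 0}
    - {"x": -0.278,"y": 0.2,"z": -0.57,"wx": -0.03,"wy": 0,"wz": 0}
    - {"x": -0.278,"y": 0.24,"z": -0.7,"wx": -0.035,"wy": 0,"wz": 0}
    - {"x": -0.278,"y": 0.27,"z": -0.83,"wx": -0.035,"wy": 0,"wz": -0.0003}
    - {"x": -0.278,"y": 0.274,"z": -0.832,"wx": -0.035,"wy": 0,"wz": -0.0003}

```text
clock: 33.17
position: [0.5507, -0.0454, 0.125]
tool_rot: [2.023, 1.57, 0.667]
force: [-0.6, 0.6, -2.6]
grip_width: 0.0334
```

```bash
python3 -W ignore - <<'E'
from h import *
where(); go(.5865,.1787,.12,11.9)
E
```

```text
t 33.17 pos [ 0.5507 -0.0454  0.125 ] x [ 0.001  0.001 -1.   ] yhead 12.3 q [ 0.35  0.59 -0.52  1.87  0.4   0.79 -0.17] F [-0.6  0.6 -2.6] w 0.0334
k 0 shift [ 0.013   0.2068 -0.5284] turn [ 0.0011 -0.0001 -0.0002] rows>= 4
k 180 shift [ 0.013   0.2068 -0.5284] turn [-4.989e-01  3.000e-04 -1.000e-04] rows>= 17
```

servo_tool:
  targets:
    - {"x": 0,"y": 0.05,"z": -0.13,"wx": 0.001,"wy": 0,"wz": 0}
    - {"x": 0,"y": 0.1,"z": -0.26,"wx": 0.001,"wy": 0,"wz": 0}
    - {"x": 0,"y": 0.15,"z": -0.39,"wx": 0.001,"wy": 0,"wz": 0}
    - {"x": 0.013,"y": 0.2,"z": -0.51,"wx": 0.001,"wy": 0,"wz": 0}
    - {"x": 0.013,"y": 0.207,"z": -0.528,"wx": 0.001,"wy": 0,"wz": 0}
    - {"x": 0.013,"y": 0.207,"z": -0.528,"wx": 0.001,"wy": 0,"wz": 0}
    - {"x": 0.013,"y": 0.207,"z": -0.528,"wx": 0.001,"wy": 0,"wz": 0}

```text
clock: 34.05
position: [0.5867, 0.1766, 0.1199]
tool_rot: [0.975, 1.57, -0.389]
force: [0.7, -1.3, -2.3]
grip_width: 0.0339
```

```bash
python3 -W ignore - <<'E'
from h import *
where(); go(.5865,.1787,.0345,11.9)
E
```

```text
t 34.05 pos [0.5867 0.1766 0.1199] x [ 0.001 -0.    -1.   ] yhead 11.82 q [-0.05  0.68 -0.5   1.71  0.41  0.86 -0.53] F [ 0.7 -1.3 -2.3] w 0.0339
k 0 shift [ 0.2136  0.0003 -0.0053] turn [-0.0002  0.0001 -0.0001] rows>= 2
k 180 shift [ 0.2136  0.0003 -0.0053] turn [ 4.998e-01 -2.000e-04 -1.000e-04] rows>= 17
```

servo_tool:
  targets:
    - {"x": 0.1,"y": 0,"z": -0.005,"wx": 0,"wy": 0,"wz": 0}
    - {"x": 0.19,"y": 0,"z": -0.005,"wx": 0,"wy": 0,"wz": 0}
    - {"x": 0.203,"y": 0,"z": -0.005,"wx": 0,"wy": 0,"wz": 0}
    - {"x": 0.21,"y": 0,"z": -0.005,"wx": 0,"wy": 0,"wz": 0}
    - {"x": 0.215,"y": 0,"z": -0.005,"wx": 0,"wy": 0,"wz": 0}
    - {"x": 0.215,"y": 0,"z": -0.005,"wx": 0,"wy": 0,"wz": 0}

```text
clock: 34.8
position: [0.5867, 0.1785, 0.0346]
tool_rot: [1.296, 1.569, -0.069]
force: [0.2, -0.1, -2.2]
grip_width: 0.0336
```

```bash
python3 -W ignore - <<'E'
from h import *
where(); go(.5865,.1787,.028,11.9)
E
```

```text
t 34.8 pos [0.5867 0.1785 0.0346] x [ 0.001 -0.    -1.   ] yhead 11.81 q [-0.09  0.79 -0.45  1.74  0.49  0.72 -0.59] F [ 0.2 -0.1 -2.2] w 0.0336
k 0 shift [ 0.0164 -0.0004 -0.0007] turn [-0.0002  0.0001 -0.0002] rows>= 1
k 180 shift [ 0.0164 -0.0004 -0.0007] turn [ 4.998e-01 -3.000e-04 -1.000e-04] rows>= 17
```

servo_tool:
  targets:
    - {"x": 0.006,"y": 0,"z": -0.0005,"wx": 0,"wy": 0,"wz": 0}
    - {"x": 0.012,"y": 0,"z": -0.0005,"wx": 0,"wy": 0,"wz": 0}
    - {"x": 0.016,"y": 0,"z": -0.0005,"wx": 0,"wy": 0,"wz": 0}
    - {"x": 0.016,"y": 0,"z": -0.0005,"wx": 0,"wy": 0,"wz": 0}

```text
clock: 35.3
position: [0.5866, 0.1787, 0.028]
tool_rot: [1.24, 1.57, -0.125]
force: [-0.0, -0.4, -2.6]
grip_width: 0.0338
```

servo_tool:
  targets:
    - {"x": 0,"y": 0,"z": 0,"wx": 0,"wy": 0,"wz": 0}
    - {"x": 0,"y": 0,"z": 0,"wx": 0,"wy": 0,"wz": 0}
    - {"x": 0,"y": 0,"z": 0,"wx": 0,"wy": 0,"wz": 0}
    - {"x": 0,"y": 0,"z": 0,"wx": 0,"wy": 0,"wz": 0}
    - {"x": -0.1,"y": 0,"z": 0,"wx": 0,"wy": 0,"wz": 0}
    - {"x": -0.22,"y": 0,"z": 0.02,"wx": 0,"wy": 0,"wz": 0}
    - {"x": -0.3,"y": 0,"z": 0.13,"wx": 0.02,"wy": 0,"wz": 0}
    - {"x": -0.3,"y": -0.03,"z": 0.26,"wx": 0.045,"wy": 0,"wz": 0}
    - {"x": -0.3,"y": -0.05,"z": 0.4,"wx": 0.07,"wy": 0,"wz": 0}
    - {"x": -0.3,"y": -0.07,"z": 0.5,"wx": 0.1,"wy": 0,"wz": 0}
    - {"x": -0.3,"y": -0.09,"z": 0.6,"wx": 0.125,"wy": 0,"wz": 0}
    - {"x": -0.3,"y": -0.11,"z": 0.69,"wx": 0.15,"wy": 0,"wz": 0}
  grip: 1

```text
clock: 36.8
position: [0.5998, -0.102, 0.1482]
tool_rot: [2.114, 1.569, -0.199]
force: [0.4, 0.6, -1.0]
grip_width: 0.0855
```

```bash
python3 -W ignore - <<'E'
from h import *
where()
a=np.radians(11.9);u=np.array([-np.sin(a),np.cos(a)]);n=np.array([np.cos(a),np.sin(a)]);pin=np.array([.62676,-.0126])
for c in("top","side"):
    im,d=bot.grab_frame(c);P,_=pts(c,d);q=P[:,:2]-pin;A=q@u*1e3;L=q@n*1e3;Z=P[:,2]*1e3
    for lo,hi,z in((16,61,44),(62,105,44),(107,165,28),(168,224,28)):
        k=(A>lo)&(A<hi)&(abs(L)<30)&(Z>z)&(Z<60); print(c,k.sum(),cv2.minAreaRect(np.c_[A[k],L[k]].astype(np.float32)),np.percentile(Z[k],[50,80]))
    if c=="top":
        cv2.imwrite("pics/chk.png",cv2.resize(im[180:270,160:340,::-1],(800,400),interpolation=2))
go(.6001,-.0998,.08,-78.4)
E
```

```text
t 36.8 pos [ 0.5998 -0.102   0.1482] x [ 0.002 -0.    -1.   ] yhead -42.51 q [ 0.26  0.6  -0.28  1.71  0.21  0.86 -0.85] F [ 0.4  0.6 -1. ] w 0.0855
top 103 ((37.51983642578125, 1.2100410461425781), (35.99382019042969, 35.709354400634766), 88.81908416748047) [50.70840278 53.48544413]
top 93 ((82.38785552978516, 1.4268875122070312), (36.58314895629883, 35.67086410522461), 88.45197296142578) [49.53577255 52.5870614 ]
top 159 ((134.28794860839844, 1.5424690246582031), (52.66275405883789, 55.91389083862305), 1.221256136894226) [34.14322958 38.36032071]
top 163 ((195.05471801757812, 1.1046600341796875), (51.62657928466797, 55.60574722290039), 1.8073638677597046) [34.61909286 38.97137041]
side 79 ((37.11017608642578, -3.486234664916992), (37.84112548828125, 37.451663970947266), 1.4876158237457275) [47.40776151 49.16581191]
side 89 ((81.95399475097656, -3.096832275390625), (40.12114334106445, 36.34524154663086), 4.7950825691223145) [47.56070852 49.05943974]
side 159 ((136.0429229736328, -0.5315113067626953), (54.69614791870117, 43.582603454589844), 0.38478925824165344) [32.36669119 35.42746881]
side 169 ((194.76467895507812, -2.274076461791992), (52.78160095214844, 38.069515228271484), 1.1629621982574463) [32.32239848 35.73793251]
k 0 shift [ 0.1702 -0.0083 -0.0112] turn [ 0.0991  0.     -0.0004] rows>= 4
k 180 shift [ 0.1702 -0.0083 -0.0112] turn [-4.009e-01  5.000e-04  1.000e-04] rows>= 14
```

View pics/chk.png

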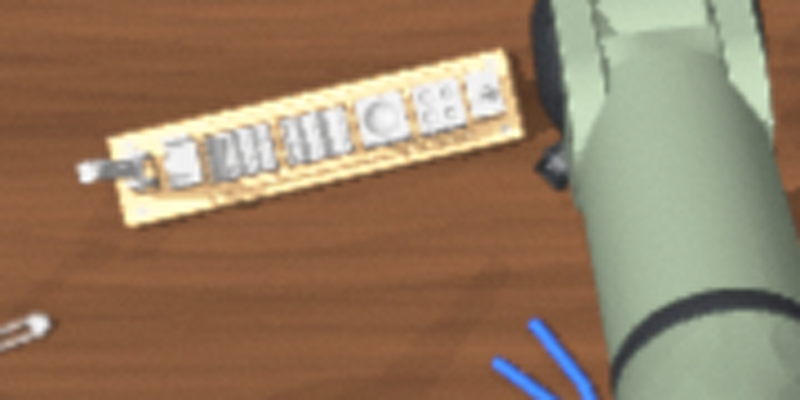

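servo_tool:
  targets:
    - {"x": 0.05,"y": -0.008,"z": -0.011,"wx": 0.025,"wy": 0,"wz": 0}
    - {"x": 0.1,"y": -0.008,"z": -0.011,"wx": 0.05,"wy": 0,"wz": -0.0002}
    - {"x": 0.15,"y": -0.008,"z": -0.011,"wx": 0.075,"wy": 0,"wz": -0.0004}
    - {"x": 0.17,"y": -0.008,"z": -0.011,"wx": 0.099,"wy": 0,"wz": -0.0004}
    - {"x": 0.17,"y": -0.008,"z": -0.011,"wx": 0.099,"wy": 0,"wz": -0.0004}
    - {"x": 0.17,"y": -0.008,"z": -0.011,"wx": 0.099,"wy": 0,"wz": -0.0004}

```text
clock: 37.65
position: [0.6004, -0.0996, 0.0805]
tool_rot: [2.587, 1.57, -0.347]
force: [-0.2, -0.7, -0.5]
grip_width: 0.0855
```

```bash
python3 -W ignore - <<'E'
from h import *
where()
a=np.radians(11.63);b=np.array([np.cos(a),np.sin(a)]);m=np.array([-b[1],b[0]]);o=np.array([.6001,-.0998])
for c in("top","side"):
    im,d=bot.grab_frame(c);P,_=pts(c,d);q=P[:,:2]-o;A=q@b*1e3;L=q@m*1e3;Z=P[:,2]*1e3
    k=(abs(A)<190)&(abs(L)<18)&(Z>12)&(Z<28)
    for sl in(-8,-4,0,4,8):
        j=k&(abs(L-sl)<2)
        if j.sum()>3: print(c,sl,np.round([A[j].min(),A[j].max()],1))
    for sl in(-120,-80,80,100):
        j=k&(abs(A-sl)<8)
        if j.sum()>3: print(c,"lat",sl,np.round([L[j].min(),L[j].max()],1),np.median(Z[j]))
go(.6001,-.0998,.0245,-78.4)
E
```

```text
t 37.65 pos [ 0.6004 -0.0996  0.0805] x [ 0. -0. -1.] yhead -78.13 q [ 0.14  0.68 -0.1   1.75  0.1   0.71 -1.38] F [-0.2 -0.7 -0.5] w 0.0855
side -8 [-153.4  110.4]
side -4 [-153.3   40. ]
side 0 [-153.5   46. ]
side 4 [-152.8   47.5]
side 8 [-153.2   58.8]
side lat -120 [-12.7  11.5] 18.575139753163405
side lat -80 [-13.1  12.5] 17.908191094305103
k 0 shift [ 0.1402 -0.0005  0.0007] turn [ 0.0005 -0.0001 -0.    ] rows>= 1
k 180 shift [ 0.1402 -0.0005  0.0007] turn [-4.995e-01  1.000e-04 -1.000e-04] rows>= 17
```

servo_tool:
  targets:
    - {"x": 0.08,"y": 0,"z": 0.001,"wx": 0,"wy": 0,"wz": 0}
    - {"x": 0.136,"y": 0,"z": 0.001,"wx": 0,"wy": 0,"wz": 0}
    - {"x": 0.136,"y": 0,"z": 0.001,"wx": 0,"wy": 0,"wz": 0}
    - {"x": 0.136,"y": 0,"z": 0.001,"wx": 0,"wy": 0,"wz": 0}

```text
clock: 38.25
position: [0.6005, -0.1002, 0.0272]
tool_rot: [2.839, 1.569, -0.096]
force: [0.5, -0.4, 0.1]
grip_width: 0.0859
```

servo_tool:
  targets:
    - {"x": 0,"y": 0,"z": 0,"wx": 0,"wy": 0,"wz": 0}
    - {"x": 0,"y": 0,"z": 0,"wx": 0,"wy": 0,"wz": 0}
    - {"x": 0,"y": 0,"z": 0,"wx": 0,"wy": 0,"wz": 0}
    - {"x": 0,"y": 0,"z": 0,"wx": 0,"wy": 0,"wz": 0}
    - {"x": 0,"y": 0,"z": 0,"wx": 0,"wy": 0,"wz": 0}
    - {"x": 0,"y": 0,"z": 0,"wx": 0,"wy": 0,"wz": 0}
    - {"x": 0,"y": 0,"z": 0,"wx": 0,"wy": 0,"wz": 0}
    - {"x": 0,"y": 0,"z": 0,"wx": 0,"wy": 0,"wz": 0}
  grip: -1
  squeeze: 80

```text
clock: 39.25
position: [0.6006, -0.1001, 0.0275]
tool_rot: [2.84, 1.569, -0.096]
force: [-0.9, 1.2, 7.7]
grip_width: 0.0118
```

```bash
python3 -W ignore - <<'E'
from h import *
where();go(.5979,.1244,.135,11.9)
E
```

```text
t 39.25 pos [ 0.6006 -0.1001  0.0275] x [ 0.002 -0.    -1.   ] yhead -78.19 q [ 0.13  0.77 -0.09  1.77  0.11  0.61 -1.39] F [-0.9  1.2  7.7] w 0.0118
k 0 shift [-0.2688 -0.5506 -0.1087] turn [-2.503e-01 -1.000e-04 -3.000e-04] rows>= 9
k 180 shift [-0.2688 -0.5506 -0.1087] turn [ 2.497e-01 -3.000e-04  1.000e-04] rows>= 9
```

servo_tool:
  targets:
    - {"x": -0.1,"y": 0,"z": 0,"wx": 0,"wy": 0,"wz": 0}
    - {"x": -0.23,"y": -0.03,"z": 0,"wx": 0,"wy": 0,"wz": 0}
    - {"x": -0.27,"y": -0.13,"z": -0.02,"wx": -0.02,"wy": 0,"wz": 0}
    - {"x": -0.27,"y": -0.22,"z": -0.04,"wx": -0.045,"wy": 0,"wz": 0}
    - {"x": -0.27,"y": -0.31,"z": -0.06,"wx": -0.07,"wy": 0,"wz": 0}
    - {"x": -0.27,"y": -0.4,"z": -0.08,"wx": -0.095,"wy": 0,"wz": 0}
    - {"x": -0.27,"y": -0.48,"z": -0.095,"wx": -0.12,"wy": 0,"wz": 0}
    - {"x": -0.27,"y": -0.55,"z": -0.108,"wx": -0.147,"wy": 0,"wz": 0}
    - {"x": -0.27,"y": -0.551,"z": -0.108,"wx": -0.175,"wy": 0,"wz": 0}
    - {"x": -0.27,"y": -0.551,"z": -0.108,"wx": -0.202,"wy": 0,"wz": 0}
    - {"x": -0.27,"y": -0.551,"z": -0.108,"wx": -0.23,"wy": 0,"wz": 0}
    - {"x": -0.27,"y": -0.551,"z": -0.108,"wx": -0.25,"wy": 0,"wz": 0}

```text
clock: 40.75
position: [0.5974, 0.1243, 0.1352]
tool_rot: [1.04, 1.57, -0.32]
force: [0.1, -0.1, -3.4]
grip_width: 0.0115
```

```bash
python3 -W ignore - <<'E'
from h import *
where();go(.5979,.1249,.095,11.9)
E
```

```text
t 40.75 pos [0.5974 0.1243 0.1352] x [ 0.001 -0.    -1.   ] yhead 12.09 q [ 0.04  0.66 -0.51  1.71  0.4   0.89 -0.43] F [ 0.1 -0.1 -3.4] w 0.0115
k 0 shift [ 0.1004  0.0016 -0.0013] turn [ 0.0005  0.0001 -0.0002] rows>= 1
k 180 shift [ 0.1004  0.0016 -0.0013] turn [-4.995e-01  3.000e-04  1.000e-04] rows>= 17
```

servo_tool:
  targets:
    - {"x": 0.06,"y": 0.001,"z": -0.001,"wx": 0.0005,"wy": 0,"wz": 0}
    - {"x": 0.11,"y": 0.001,"z": -0.001,"wx": 0.0005,"wy": 0,"wz": 0}
    - {"x": 0.115,"y": 0.001,"z": -0.001,"wx": 0.0005,"wy": 0,"wz": 0}
    - {"x": 0.115,"y": 0.001,"z": -0.001,"wx": 0.0005,"wy": 0,"wz": 0}

```text
clock: 41.25
position: [0.5978, 0.125, 0.0894]
tool_rot: [1.078, 1.57, -0.285]
force: [0.3, 0.5, -2.2]
grip_width: 0.0119
```

```bash
python3 -W ignore - <<'E'
from h import *
where()
a=np.radians(11.9);u=np.array([-np.sin(a),np.cos(a)]);n=np.array([np.cos(a),np.sin(a)]);pin=np.array([.62676,-.0126])
for c in("top","side"):
    im,d=bot.grab_frame(c);P,_=pts(c,d);q=P[:,:2]-pin;A=q@u*1e3;L=q@n*1e3;Z=P[:,2]*1e3
    k=(A>-40)&(A<275)&(abs(L)<18)&(Z>(75 if c=="top" else 73))&(Z<90)
    for s in(-4,0,4):
        j=k&(abs(L-s)<2.5);print(c,s,np.round([A[j].min(),A[j].max()],1))
    for s in(10,40,70,220,240):
        j=k&(abs(A-s)<8)
        if j.sum()>3: print(c,"lat",s,np.round([L[j].min(),L[j].max(),L[j].mean(),np.median(Z[j])],1))
    if c=="side":
        x0,y0=proj("side",[.626,-.01,.075])[0].astype(int)
        e=cv2.resize(im[y0-40:y0+40,x0-50:x0+50,::-1],(750,600),interpolation=2);cv2.imwrite("pics/eye.png",e)
go(.5979,.1249,.0685,11.9)
E
```

```text
t 41.25 pos [0.5978 0.125  0.0894] x [ 0.001 -0.    -1.   ] yhead 11.92 q [ 0.02  0.72 -0.49  1.73  0.44  0.8  -0.46] F [ 0.3  0.5 -2.2] w 0.0119
top -4 [ -9.8 272.7]
top 0 [-10.7 274.8]
top 4 [-11.4 274.6]
top lat 10 [-11.   12.9  -0.1  81.3]
top lat 40 [-11.1  12.2   0.9  83. ]
top lat 240 [-11.7  12.4  -2.8  82.1]
side -4 [-13.1 274.7]
side 0 [-12.2 274.7]
side 4 [-10.8 253.4]
side lat 10 [-16.2  10.7  -3.3  80.5]
side lat 40 [-15.1  10.8  -3.9  80.3]
side lat 70 [-15.4  10.5  -3.5  79.7]
side lat 220 [-16.   -3.3 -10.2  80.6]
side lat 240 [-16.5   8.8  -6.6  79.2]
k 0 shift [ 0.0534 -0.0006  0.0001] turn [ 0.      0.0001 -0.0003] rows>= 1
k 180 shift [ 0.0534 -0.0006  0.0001] turn [-5.e-01  5.e-04  1.e-04] rows>= 17
```

View pics/eye.png

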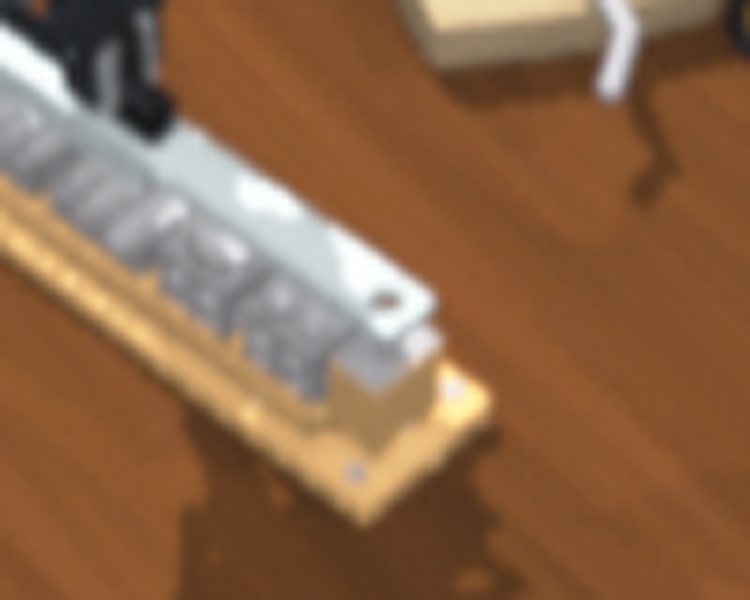

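servo_tool:
  targets:
    - {"x": 0.01,"y": 0,"z": 0,"wx": 0,"wy": 0,"wz": 0}
    - {"x": 0.018,"y": 0,"z": 0,"wx": 0,"wy": 0,"wz": 0}
    - {"x": 0.026,"y": 0,"z": 0,"wx": 0,"wy": 0,"wz": 0}
    - {"x": 0.03,"y": 0,"z": 0,"wx": 0,"wy": 0,"wz": 0}
    - {"x": 0.03,"y": 0,"z": 0,"wx": 0,"wy": 0,"wz": 0}

```text
clock: 41.98
position: [0.598, 0.125, 0.0777]
tool_rot: [1.275, 1.569, -0.088]
force: [-0.5, 0.3, -2.7]
grip_width: 0.0117
```

```bash
python3 -W ignore - <<'E'
from h import *
where();print(bot.observe()["moment"]);go(.5979,.1249,.069,11.9)
E
```

```text
t 41.98 pos [0.598  0.125  0.0777] x [ 0.002 -0.    -1.   ] yhead 11.91 q [ 0.02  0.73 -0.48  1.74  0.45  0.78 -0.47] F [-0.5  0.3 -2.7] w 0.0117
[-0.01774155 -0.03023237 -0.01085275]
k 0 shift [ 0.0217 -0.0004  0.0001] turn [ 0.      0.0001 -0.0003] rows>= 1
k 180 shift [ 0.0217 -0.0004  0.0001] turn [-5.e-01  4.e-04  1.e-04] rows>= 17
```

servo_tool:
  targets:
    - {"x": 0.008,"y": 0,"z": 0,"wx": 0,"wy": 0,"wz": 0}
    - {"x": 0.014,"y": 0,"z": 0,"wx": 0,"wy": 0,"wz": 0}
    - {"x": 0.02,"y": 0,"z": 0,"wx": 0,"wy": 0,"wz": 0}
    - {"x": 0.022,"y": 0,"z": 0,"wx": 0,"wy": 0,"wz": 0}
    - {"x": 0.022,"y": 0,"z": 0,"wx": 0,"wy": 0,"wz": 0}

```text
clock: 42.6
position: [0.598, 0.1249, 0.0689]
tool_rot: [1.239, 1.569, -0.124]
force: [-0.1, 0.1, -3.2]
grip_width: 0.0115
```

```bash
python3 -W ignore - <<'E'
from h import *
where();print(bot.observe()["moment"])
E
```

```text
t 42.6 pos [0.598  0.1249 0.0689] x [ 0.002 -0.    -1.   ] yhead 11.91 q [ 0.01  0.74 -0.47  1.74  0.46  0.77 -0.48] F [-0.1  0.1 -3.2] w 0.0115
[ 0.00939366  0.03890388 -0.02974778]
```

Essentially seated (0.5 mm above). Release, rise, then check the bar.

servo_tool:
  targets:
    - {"x": 0.001,"y": 0,"z": 0,"wx": 0,"wy": 0,"wz": 0}
    - {"x": 0.001,"y": 0,"z": 0,"wx": 0,"wy": 0,"wz": 0}
    - {"x": 0.001,"y": 0,"z": 0,"wx": 0,"wy": 0,"wz": 0}
    - {"x": 0.001,"y": 0,"z": 0,"wx": 0,"wy": 0,"wz": 0}
    - {"x": 0.001,"y": 0,"z": 0,"wx": 0,"wy": 0,"wz": 0}
    - {"x": -0.1,"y": 0,"z": 0,"wx": 0,"wy": 0,"wz": 0}
    - {"x": -0.25,"y": 0,"z": 0,"wx": 0,"wy": 0,"wz": 0}
    - {"x": -0.35,"y": 0,"z": 0.15,"wx": 0,"wy": 0,"wz": 0}
    - {"x": -0.35,"y": 0,"z": 0.3,"wx": 0,"wy": 0,"wz": 0}
    - {"x": -0.35,"y": 0,"z": 0.45,"wx": 0,"wy": 0,"wz": 0}
    - {"x": -0.35,"y": 0,"z": 0.55,"wx": 0,"wy": 0,"wz": 0}
  grip: 1

```text
clock: 43.98
position: [0.6433, -0.0937, 0.2091]
tool_rot: [0.86, 1.569, -0.505]
force: [0.5, 1.0, 0.3]
grip_width: 0.0856
```

```bash
python3 -W ignore - <<'E'
from h import *
where()
a=np.radians(11.9);u=np.array([-np.sin(a),np.cos(a)]);n=np.array([np.cos(a),np.sin(a)]);pin=np.array([.62676,-.0126])
for c in("top","side"):
    im,d=bot.grab_frame(c);P,_=pts(c,d);q=P[:,:2]-pin;A=q@u*1e3;L=q@n*1e3;Z=P[:,2]*1e3
    k=(A>-40)&(A<258)&(abs(L)<18)&(Z>(55 if c=="top" else 53))&(Z<66)
    j=k&(abs(L)<3);print(c,np.round([A[j].min(),A[j].max()],1))
    for s in(25,60,180,215):
        j=k&(abs(A-s)<8)&(abs(L)<9);print(c,s,np.round(np.median(Z[j]),1))
    k=(A>255)&(A<345)&(abs(L)<12)&(Z>60)&(Z<150)
    b=np.round(A[k]/5).astype(int)
    print("hook"," ".join(f"{i*5}:{np.median(Z[k][b==i]):.0f}/{np.median(L[k][b==i]):.0f}({(b==i).sum()})" for i in np.unique(b)))
    if c=="side":
        x0,y0=proj("side",[.58,.22,.075])[0].astype(int)
        e=cv2.resize(im[y0-45:y0+75,x0-40:x0+110,::-1],(750,600),interpolation=2);cv2.imwrite("pics/fit.png",e)
E
```

```text
t 43.98 pos [ 0.6433 -0.0937  0.2091] x [ 0.002 -0.001 -1.   ] yhead 11.78 q [ 0.39  0.63 -0.52  1.53  0.34  1.07 -0.01] F [0.5 1.  0.3] w 0.0856
top [-10.6 250.1]
top 25 60.4
top 60 61.9
top 180 60.1
top 215 61.4
hook 260:65/-9(1) 265:66/-8(5) 270:69/1(12) 275:76/1(16) 280:90/0(8) 285:96/2(8) 290:109/1(9) 295:113/-1(9) 300:120/2(9) 305:119/3(5)
side [-11.3 251.1]
side 25 59.2
side 60 58.9
side 180 59.6
side 215 59.3
hook 260:66/-1(2) 265:67/7(8) 270:67/-1(16) 275:74/-1(20) 280:84/-3(20) 285:95/-3(16) 290:105/-2(18) 295:112/-3(13) 300:116/-2(6) 305:113/3(2)
```

View pics/fit.png

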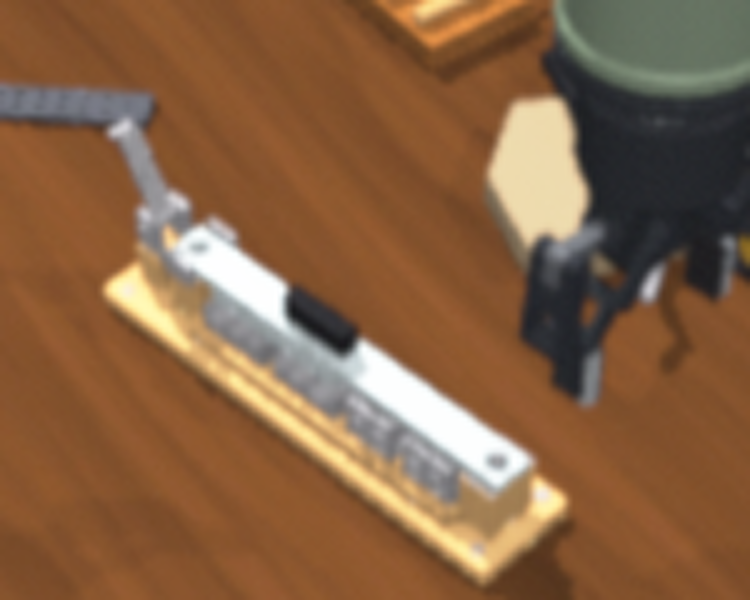

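servo_tool:
  targets:
    - {"x": 0,"y": 0,"z": -0.15,"wx": 0,"wy": 0,"wz": 0}
    - {"x": 0,"y": 0,"z": -0.3,"wx": 0,"wy": 0,"wz": 0}
    - {"x": 0,"y": 0,"z": -0.45,"wx": 0,"wy": 0,"wz": 0}
    - {"x": 0,"y": 0,"z": -0.6,"wx": 0,"wy": 0,"wz": 0}
    - {"x": 0,"y": 0,"z": -0.75,"wx": 0,"wy": 0,"wz": 0}
    - {"x": 0,"y": 0,"z": -0.9,"wx": 0,"wy": 0,"wz": 0}
    - {"x": 0,"y": 0,"z": -1,"wx": 0,"wy": 0,"wz": 0}
    - {"x": 0,"y": 0,"z": -1,"wx": 0,"wy": 0,"wz": 0}
    - {"x": 0,"y": 0,"z": -1,"wx": 0,"wy": 0,"wz": 0}
  grip: -1
  squeeze: 40

```text
clock: 45.2
position: [0.5634, 0.2951, 0.2073]
tool_rot: [0.202, 1.568, -1.168]
force: [0.8, -1.2, -0.2]
grip_width: -0.0006
```

```bash
cat >> h.py <<'E'
def AL():
    a=np.radians(11.9);u=np.array([-np.sin(a),np.cos(a)]);n=np.array([np.cos(a),np.sin(a)]);pin=np.array([.62676,-.0126])
    p=bot.observe()["position"];q=p[:2]-pin;print("A",round(q@u*1e3,1),"L",round(q@n*1e3,1),"z",round(p[2]*1e3,1))
def goA(A,L,z):
    a=np.radians(11.9);u=np.array([-np.sin(a),np.cos(a)]);n=np.array([np.cos(a),np.sin(a)]);pin=np.array([.62676,-.0126])
    p=pin+u*A/1e3+n*L/1e3;go(p[0],p[1],z/1e3,11.9)
E
python3 -W ignore - <<'E'
from h import *
where();AL();goA(335,0,105)
E
```

```text
t 45.2 pos [0.5634 0.2951 0.2073] x [ 0.001 -0.003 -1.   ] yhead 11.52 q [-0.22  0.61 -0.56  1.57  0.36  1.06 -0.67] F [ 0.8 -1.2 -0.2] w -0.0006
A 314.1 L 1.5 z 207.3
k 0 shift [ 0.2555 -0.0042 -0.053 ] turn [-0.0011  0.0005 -0.0001] rows>= 2
k 180 shift [ 0.2555 -0.0042 -0.053 ] turn [ 4.989e-01 -2.000e-04 -8.000e-04] rows>= 17
```

Move outside the hook and down.

servo_tool:
  targets:
    - {"x": 0,"y": -0.004,"z": -0.054,"wx": -0.001,"wy": 0.0005,"wz": 0}
    - {"x": 0.1,"y": -0.004,"z": -0.054,"wx": -0.001,"wy": 0.0005,"wz": 0}
    - {"x": 0.2,"y": -0.004,"z": -0.053,"wx": -0.001,"wy": 0.0005,"wz": 0}
    - {"x": 0.256,"y": -0.004,"z": -0.053,"wx": -0.001,"wy": 0.0005,"wz": 0}
    - {"x": 0.256,"y": -0.004,"z": -0.053,"wx": -0.001,"wy": 0.0005,"wz": 0}
    - {"x": 0.256,"y": -0.004,"z": -0.053,"wx": -0.001,"wy": 0.0005,"wz": 0}

```text
clock: 45.95
position: [0.5582, 0.3155, 0.1059]
tool_rot: [1.841, 1.569, 0.477]
force: [0.3, 0.9, -0.0]
grip_width: -0.0
```

```bash
python3 -W ignore - <<'E'
from h import *
where();AL();goA(286,0,108)
E
```

```text
t 45.95 pos [0.5582 0.3155 0.1059] x [ 0.002  0.001 -1.   ] yhead 11.85 q [-0.28  0.74 -0.51  1.64  0.44  0.88 -0.75] F [ 0.3  0.9 -0. ] w -0.0
A 335.2 L 0.6 z 105.9
k 0 shift [-0.0052 -0.0013  0.123 ] turn [-0.0001 -0.0001 -0.0003] rows>= 1
k 180 shift [-0.0052 -0.0013  0.123 ] turn [ 4.999e-01 -4.000e-04  1.000e-04] rows>= 17
```

servo_tool:
  targets:
    - {"x": 0,"y": -0.001,"z": 0.05,"wx": 0,"wy": 0,"wz": 0}
    - {"x": 0,"y": -0.001,"z": 0.088,"wx": 0,"wy": 0,"wz": 0}
    - {"x": -0.005,"y": -0.001,"z": 0.122,"wx": 0,"wy": 0,"wz": 0}
    - {"x": -0.005,"y": -0.001,"z": 0.15,"wx": 0,"wy": 0,"wz": 0}
    - {"x": 0,"y": -0.001,"z": 0.18,"wx": 0,"wy": 0,"wz": 0}
    - {"x": 0.017,"y": -0.001,"z": 0.205,"wx": 0,"wy": 0,"wz": 0}
    - {"x": 0.017,"y": -0.001,"z": 0.205,"wx": 0,"wy": 0,"wz": 0}

```text
clock: 46.82
position: [0.5746, 0.2341, 0.0983]
tool_rot: [1.378, 1.57, 0.013]
force: [0.2, 0.6, -0.5]
grip_width: -0.0001
```

```bash
python3 -W ignore - <<'E'
from h import *
where();AL()
im,d=bot.grab_frame("side");x0,y0=proj("side",[.57,.25,.08])[0].astype(int)
cv2.imwrite("pics/hk.png",cv2.resize(im[y0-40:y0+40,x0-50:x0+50,::-1],(750,600),interpolation=2))
E
```

```text
t 46.83 pos [0.5746 0.2341 0.0983] x [ 0.001  0.    -1.   ] yhead 11.79 q [-0.14  0.72 -0.51  1.7   0.45  0.84 -0.65] F [ 0.2  0.6 -0.5] w -0.0001
A 252.1 L -0.1 z 98.3
```

View pics/hk.png

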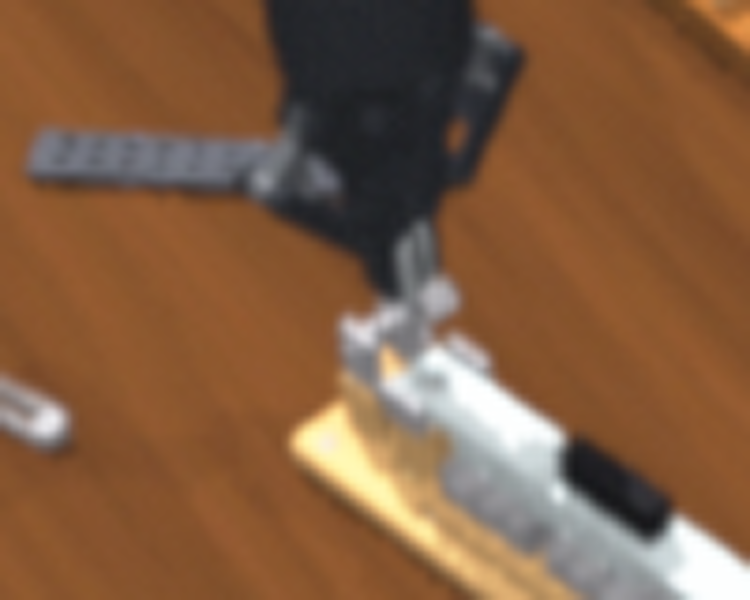

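servo_tool:
  targets:
    - {"x": 0.01,"y": 0,"z": 0.01,"wx": 0,"wy": 0,"wz": 0}
    - {"x": 0.021,"y": 0,"z": 0.017,"wx": 0,"wy": 0,"wz": 0}
    - {"x": 0.034,"y": 0,"z": 0.025,"wx": 0,"wy": 0,"wz": 0}
    - {"x": 0.046,"y": 0,"z": 0.03,"wx": 0,"wy": 0,"wz": 0}
    - {"x": 0.058,"y": 0,"z": 0.034,"wx": 0,"wy": 0,"wz": 0}
    - {"x": 0.066,"y": 0,"z": 0.034,"wx": 0,"wy": 0,"wz": 0}
    - {"x": 0.071,"y": 0,"z": 0.034,"wx": 0,"wy": 0,"wz": 0}
    - {"x": 0.071,"y": 0,"z": 0.034,"wx": 0,"wy": 0,"wz": 0}

```text
clock: 47.88
position: [0.5772, 0.2218, 0.0701]
tool_rot: [2.082, 1.57, 0.718]
force: [0.6, 0.7, -0.1]
grip_width: -0.0001
```

```bash
python3 -W ignore - <<'E'
from h import *
where();AL()
E
```

```text
t 47.88 pos [0.5772 0.2218 0.0701] x [ 0.001  0.001 -1.   ] yhead 11.85 q [-0.13  0.76 -0.49  1.72  0.47  0.79 -0.65] F [ 0.6  0.7 -0.1] w -0.0001
A 239.6 L -0.1 z 70.1
```

servo_tool:
  targets:
    - {"x": -0.03,"y": 0,"z": 0,"wx": 0,"wy": 0,"wz": 0}
    - {"x": -0.03,"y": 0,"z": 0.026,"wx": 0,"wy": 0,"wz": 0}
    - {"x": -0.01,"y": 0,"z": 0.026,"wx": 0,"wy": 0,"wz": 0}
    - {"x": 0,"y": 0,"z": 0.026,"wx": 0,"wy": 0,"wz": 0}
    - {"x": 0.004,"y": 0,"z": 0.026,"wx": 0,"wy": 0,"wz": 0}
    - {"x": 0.0065,"y": 0,"z": 0.026,"wx": 0,"wy": 0,"wz": 0}
    - {"x": 0.0065,"y": 0,"z": 0.026,"wx": 0,"wy": 0,"wz": 0}

```text
clock: 48.75
position: [0.5793, 0.2118, 0.0676]
tool_rot: [2.121, 1.57, 0.757]
force: [-0.1, -0.3, -0.3]
grip_width: 0.0001
```

```bash
python3 -W ignore - <<'E'
from h import *
where();AL()
E
```

```text
t 48.75 pos [0.5793 0.2118 0.0676] x [ 0.001  0.001 -1.   ] yhead 11.86 q [-0.12  0.76 -0.49  1.72  0.48  0.78 -0.63] F [-0.1 -0.3 -0.3] w 0.0001
A 229.3 L -0.1 z 67.6
```

Press on in 0.5 mm steps until there is clear resistance.

servo_tool:
  targets:
    - {"x": 0.001,"y": 0,"z": 0,"wx": 0,"wy": 0,"wz": 0}
    - {"x": 0.002,"y": 0,"z": 0,"wx": 0,"wy": 0,"wz": 0}
    - {"x": 0.003,"y": 0,"z": 0,"wx": 0,"wy": 0,"wz": 0}
    - {"x": 0.003,"y": 0,"z": 0,"wx": 0,"wy": 0,"wz": 0}

```text
clock: 49.25
position: [0.5795, 0.2118, 0.0672]
tool_rot: [1.733, 1.569, 0.369]
force: [-4.8, -2.4, 14.5]
grip_width: 0.0001
```

```bash
python3 -W ignore - <<'E'
from h import *
where();AL()
E
```

```text
t 49.25 pos [0.5795 0.2118 0.0672] x [ 0.001  0.001 -1.   ] yhead 11.86 q [-0.12  0.76 -0.49  1.72  0.48  0.78 -0.63] F [-4.8 -2.4 14.5] w 0.0001
A 229.3 L 0.1 z 67.2
```

servo_tool:
  targets:
    - {"x": -0.05,"y": 0,"z": 0,"wx": 0,"wy": 0,"wz": 0}
    - {"x": -0.15,"y": 0,"z": 0,"wx": 0,"wy": 0,"wz": 0}
    - {"x": -0.3,"y": 0,"z": 0,"wx": 0,"wy": 0,"wz": 0}
    - {"x": -0.35,"y": 0,"z": 0.15,"wx": 0,"wy": 0,"wz": 0}
    - {"x": -0.35,"y": 0,"z": 0.3,"wx": 0,"wy": 0,"wz": 0}
    - {"x": -0.35,"y": 0,"z": 0.45,"wx": 0,"wy": 0,"wz": 0}
    - {"x": -0.35,"y": 0,"z": 0.6,"wx": 0,"wy": 0,"wz": 0}
    - {"x": -0.35,"y": 0,"z": 0.75,"wx": 0,"wy": 0,"wz": 0}
    - {"x": -0.35,"y": 0,"z": 0.85,"wx": 0,"wy": 0,"wz": 0}
    - {"x": -0.35,"y": 0,"z": 0.85,"wx": 0,"wy": 0,"wz": 0}

```text
clock: 50.5
position: [0.6492, -0.1249, 0.2077]
tool_rot: [1.137, 1.569, -0.231]
force: [-0.3, 1.1, -1.0]
grip_width: -0.0
```

```bash
python3 -W ignore - <<'E'
from h import *
where()
a=np.radians(11.9);u=np.array([-np.sin(a),np.cos(a)]);n=np.array([np.cos(a),np.sin(a)]);pin=np.array([.62676,-.0126])
for c in("top","side"):
    im,d=bot.grab_frame(c);P,_=pts(c,d);q=P[:,:2]-pin;A=q@u*1e3;L=q@n*1e3;Z=P[:,2]*1e3
    for s in(25,60,180,200):
        j=(abs(A-s)<8)&(abs(L)<9)&(Z>50);print(c,s,np.round(np.median(Z[j]),1))
    k=(A>205)&(A<345)&(abs(L-(1 if c=="top" else -1))<5)&(Z>50)&(Z<150)
    b=np.round(A[k]/5).astype(int)
    print("hook"," ".join(f"{i*5}:{np.median(Z[k][b==i]):.0f}({(b==i).sum()})" for i in np.unique(b)))
    if c=="side":
        e1=im[110:230,190:330,::-1]
        cv2.imwrite("pics/end.png",cv2.resize(e1,(700,600),interpolation=2))
    for nme in["tin","pliers","tweezers","drawplate"]:
        r=bot.trace(c,nme)[:1]
        if r: print(c,nme,round(r[0]["confidence"],2),np.round(r[0]["pixel"]))
E
```

```text
t 50.5 pos [ 0.6492 -0.1249  0.2077] x [ 0.002 -0.    -1.   ] yhead 11.57 q [ 0.43  0.65 -0.53  1.5   0.35  1.09  0.03] F [-0.3  1.1 -1. ] w -0.0
top 25 60.5
top 60 61.7
top 180 60.9
top 200 62.7
hook 205:65(1) 210:62(6) 215:74(5) 220:69(4) 225:69(2) 230:69(6) 235:71(3) 240:67(5) 245:68(4) 250:70(4) 255:69(4) 260:67(4) 265:65(5) 270:70(5) 275:69(5)
top pliers 0.77 [291. 270.]
top tweezers 0.69 [230. 214.]
top drawplate 0.53 [135. 215.]
side 25 59.6
side 60 59.2
side 180 59.4
side 200 60.2
hook 210:61(6) 215:63(10) 225:65(4) 230:66(4) 235:65(4) 240:64(6) 245:67(7) 250:66(4) 255:67(2) 260:65(3) 265:68(5) 270:67(3) 275:68(3) 280:66(1)
side tin 0.67 [321. 316.]
side pliers 0.57 [230. 276.]
side tweezers 0.25 [286. 206.]
side drawplate 0.8 [202. 133.]
```

View pics/end.png

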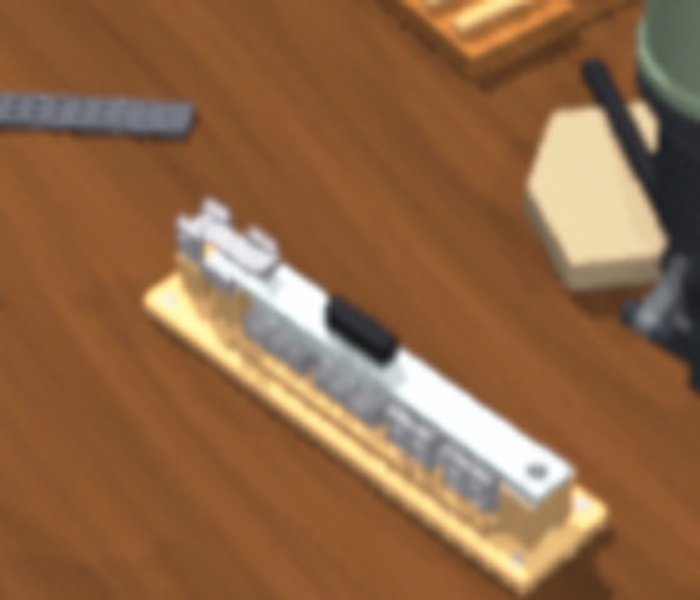

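```bash
python3 -c "
from workcell import bot
print(bot.job_done())"
```

```text
the job is handed in; nothing more can be done
None
```

The job is done and handed in at about 50 s of the 210 s allowed; the hand-in reports no verdict.

**What I did:**
- I lifted the bar off the pin, turned it a quarter turn and set it down on the bench.
- Both steel doming blocks went into the tall pockets and both swage blocks into the low pockets, grooves up. I left the yellow and black look-alikes alone.
- I regripped the bar and turned it another quarter turn. It went on with its plain eye down the pin and its foot over the swage pockets.
- I pushed the hook over and pressed it down until it met firm resistance of about 14 N.

**Last checks:**
- **Blocks:** before the bar went on, the block heights in the camera data showed all four seated in their pockets, and a picture agreed.
- **Bar:** it lies level, with its top at about 60–61 mm where 61 mm is expected. The pin showed no side load as the bar went down.
- **Hook:** it reads level on the bar at 65–69 mm. The nose sitting in the eye is inferred from that and from the firm stop, since it was not seen directly.

**Disagreements and gaps:**
- The two cameras differed by about 2–3 mm; I averaged them and checked the result against grip contact.
- Setting the bar down on the bench gave a 45 N reading at the wrist. It came through the held bar and is well under the 120 N wrist limit.
- The tweezers search at the end picked the stand in the top view, and the side view gave only a low-confidence hit there too. I did not recheck the tweezers' place, but the arm never went near them.
- The pots and the flux bottle were not rechecked at the end either.

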